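# Press the buffers into trolley corner posts on the cam press

## Robot

A 7-joint arm with a two-finger parallel gripper is mounted at the origin on the work surface. World frame = base frame: x ahead of the robot, y to its left, z up, the work surface at z = 0. Lengths are in m, angles in rad, forces in N, time in s.
With the tool pointing down it reaches from about 0.4 to 0.875 m from the base axis. Payload 6.5 kg.
Tool frame: the origin (TCP) lies midway between the tips of the shut fingers; the grasp point (between the pads) lies 19 mm behind it; z points along the fingers, y is the line along which they close (so a half turn about z gives the same grasp; the last joint's range is limited). The gripper opens to 88 mm and grips with 3 to 60 N. Pads are 18 mm wide; open, the fingers measure 123 mm over their backs; the gripper's body (75 mm by 187 mm) begins 45 mm behind the grasp point.
Start: joints at [1.224, 0.536, -0.004, 1.538, 0.003, 1.067, -0.071], TCP at [0.18, -0.625, 0.239] pointing down, gripper open.
Joint ranges: [-2.7, 2.7], [-0.37, 2.16], [-1.27, 1.26], [0.24, 2.4], [-1.31, 4.45], [0.19, 1.91], [-2.76, 2.76]. Speed limits (rad/s): [2.39, 2.39, 3.14, 3.14, 3.14, 3.14, 3.14].

## Interface

Orientations are given as [roll, pitch, yaw] about the fixed x, y, z axes, in that order (R = Rz(yaw) Ry(pitch) Rx(roll)).
In Python, from cell import read_state, capture, close_job gives the robot as it stands.
- The arm moves only by the shell command python3 -m inch 'ROWS' [OPENING] [FORCE]. ROWS is a JSON object of lists of equal length, an entry for each row: "slide": the shift along the tool's x, y, z in mm, a list of three; "yaw": the turn about the tool's z in degrees. In form: {"slide": [[tx, ty, tz], ...], "yaw": [yaw, ...]}. A call has 1 to 8 rows; each row shifts and turns the commanded pose from where the row before left it, along the tool's axes as they then stand; what a row does not reach is not made up. A row lasts 1/12 s, in which the tool goes at most 41.7 mm and 7.16 degrees, less where a joint would pass 70% of its speed; a pose out of reach is approached as far as the arm can. A call with a gripper value outside its range is refused whole. OPENING is the gripper command: -1 is fully open, 1 is shut, values between are in proportion, set as the call begins (- or left out, the last holds). The fingers move at their own pace and stop on an object; FORCE is the grip in N (left out, the last holds). Time passes only in rows, so rows that do not move let the fingers close. It gives the time, the measured TCP pose, the force, the opening and the grip force at its end, in the units of the state.
- read_state(): the state, without advancing time (a new reading comes with each control period).
- capture(name): name is "side" or "top" or "wrist"; returns a dict with "image" (420x560x3 uint8, red, green, blue), "depth" (420x560 float32, m along the optical axis (not along the pixel's ray), 0 where there is no reading), "K" (3x3 intrinsics, pixels), "extrinsics" (4x4, takes a point from camera to world coordinates); the wrist camera has in their place "tool_from_camera" (4x4, takes a point from camera to tool coordinates, whose origin is the TCP and whose axes are the flange's). Camera axes: x right, y up, looking along -z (the intrinsics and any distortion apply to the point x, -y, -z); pixel columns grow to the right and rows downward; lengths in m; the calibration is good to about 2 mm. A picture is of the moment at which its call begins: read the wrist's pose just before it.
- close_job(): hands the job in; it is judged then, once.
The state is a dict: "time": time; "q": joint angles; "dq": joint speeds; "joint_efforts": joint torques, N m; "position": TCP position; "tcp_rot": TCP orientation; "wrist_force": force on the tool from outside, world axes, zero at the start; "wrist_torque": the same for the moment, N m; "opening": finger opening in m; "finger_force": force on a finger pad.
Only numpy, scipy, OpenCV 4.12 (cv2) and the standard library are available. Lean on these libraries where they do the work, as an engineer would, in place of code of your own. Each camera call takes 0.05 s, during which the arm holds its last target. There are 200 camera calls.

## Task

Press both red buffers fully home in every corner post on the bench: open the cam press, stand the posts in it against the fence with a buffer towards the yellow beam, swing the lever until the cam's high point bears on the beam, open it again, turn the posts so that their other buffer faces the beam and press a second time. Push the buffers in with the press only, not with the gripper, then stand all finished posts upright in the blue tray, leave the press open with its lever swung right back, and do not disturb the tools and other things lying about.

Things in the scene. Friction and masses are not known exactly. Their poses are not given: they have to be found in the camera images.
- press: Cam press on the bench: dark steel plate 270 (x) x 330 (y) x 12 mm. Origin: centre of its underside. x points from the fence to the cam, y along the fence, z up. Up to three posts stand on the plate, side by side between fence and yellow beam, centres within 100 mm of the middle in y. Two guide rods at y = -145 and +145 mm (tops 31 mm above the bench) run from fence to beam.
- fence (a point): Middle of the fixed angle-iron fence's working face (x = -91 mm of the press), at the plate's top, 12 mm above the bench; axes as the press. The face looks to +x, is 300 mm long and reaches 34 mm above the bench.
- beam (a joint): Travel of the yellow press beam towards the fence, m. The beam is 320 mm long, 14 to 36 mm above the bench. At 0 (open) its flat face is 78 mm from the fence's face, at 0.019 (cam at its high point) 59 mm, enough to press a buffer home (56 mm post + 4 mm head). Springs pull it back against the cam.
- cam (a joint): Steel eccentric disc (yellow dot at its high point) with red lever, about an upright axis at x = +41.4 mm, y = 0 of the press. rad: 0 = open, lever 80 deg left of the press's x axis (towards +y); grows clockwise seen from above; 2.0 = end stop, high point square on the beam's sprung follower. Stays where left (friction 0.2 N m); about 0.8 N m (7 N at the handle) presses three buffers.
- handle (a point): Black upright handle on the lever's end, 22 mm across, from 84 to 142 mm above the bench, 120 mm from the cam's axis. The point is on its axis, 118 mm above the bench.
- tray: Blue open tray for finished posts, fixed: 150 (x) x 300 (y) x 18 mm, walls 4 mm, floor 4 mm. Origin: centre of its underside.
- post1_mid (a point): Corner post 1: square steel post 56 x 56 mm, 70 mm tall, solid heavy foot, closed top, 0.62 kg, stands upright on the bench at the start. The point is its centre, half-way up. z runs up its length; its +x and +y faces each carry a red buffer (head 16 mm across, 4 mm thick, centred 15 mm above the foot of the post); the -x and -y faces are plain. Absent in some runs.
- post1_bx (a joint): How far the red buffer in the +x face of post 1 is pushed in, m: at 0 its head stands 10 mm out from the face (6 mm gap behind it), at 0.006 it is home, the head down on the face. About 10 N pushes it; it stays where it is left.
- post1_by (a joint): How far the red buffer in the +y face of post 1 is pushed in, m: at 0 its head stands 10 mm out from the face (6 mm gap behind it), at 0.006 it is home, the head down on the face. About 10 N pushes it; it stays where it is left.
- post2_mid (a point): Corner post 2: square steel post 56 x 56 mm, 70 mm tall, solid heavy foot, closed top, 0.62 kg, stands upright on the bench at the start. The point is its centre, half-way up. z runs up its length; its +x and +y faces each carry a red buffer (head 16 mm across, 4 mm thick, centred 15 mm above the foot of the post); the -x and -y faces are plain. Absent in some runs.
- post2_bx (a joint): How far the red buffer in the +x face of post 2 is pushed in, m: at 0 its head stands 10 mm out from the face (6 mm gap behind it), at 0.006 it is home, the head down on the face. About 10 N pushes it; it stays where it is left.
- post2_by (a joint): How far the red buffer in the +y face of post 2 is pushed in, m: at 0 its head stands 10 mm out from the face (6 mm gap behind it), at 0.006 it is home, the head down on the face. About 10 N pushes it; it stays where it is left.
- post3_mid (a point): Corner post 3: square steel post 56 x 56 mm, 70 mm tall, solid heavy foot, closed top, 0.62 kg, stands upright on the bench at the start. The point is its centre, half-way up. z runs up its length; its +x and +y faces each carry a red buffer (head 16 mm across, 4 mm thick, centred 15 mm above the foot of the post); the -x and -y faces are plain. Absent in some runs.
- post3_bx (a joint): How far the red buffer in the +x face of post 3 is pushed in, m: at 0 its head stands 10 mm out from the face (6 mm gap behind it), at 0.006 it is home, the head down on the face. About 10 N pushes it; it stays where it is left.
- post3_by (a joint): How far the red buffer in the +y face of post 3 is pushed in, m: at 0 its head stands 10 mm out from the face (6 mm gap behind it), at 0.006 it is home, the head down on the face. About 10 N pushes it; it stays where it is left.
- magnet_mid (a point): Bystander: red welding magnet, 70 x 18 x 70 mm, standing. The point is its centre.
- hammer: Bystander: hammer lying on the bench, 260 mm long.
- wrench: Bystander: wrench lying on the bench, 200 mm long.
- tin_mid (a point): Bystander: tin 70 mm across, 85 mm tall. The point is its centre.
Not all that is in view belongs to the job. Leave any turquoise look-alike of the part that bears post1_mid alone.

How it is judged:
On the way, in this order (a step that is already met when the one before it is completed fails the run):
1. first pass: the cam is at its high point (over 1.85 rad) and the beam bears on a post (value of joint cam above 1.85 rad and (contact force between beam and post1 above 2 N or contact force between beam and post2 above 2 N or contact force between beam and post3 above 2 N)), for 0.2 s.
2. the press is opened again (cam under 1.0 rad) (value of joint cam below 1 rad), for 0.1 s.
3. second pass: the cam is at its high point again and the beam bears on a post (all of step 1), for 0.2 s.
At the end, for the whole second after the job is handed in: Both buffers of every present post are home (pushed in more than 4.5 of 6 mm); every post stands upright (within 0.1 rad) and at rest on the floor of the blue tray, inside its rim; the press is open (cam under 0.25 rad) (value of joint cam below 0.25 rad and value of joint each of post1_bx, post1_by, post2_bx, post2_by, post3_bx, post3_by above 0.0045 m and x of post1_mid in the frame of tray between -0.05 and 0.05 m and y of post1_mid in the frame of tray between -0.125 and 0.125 m and height (world z) of post1_mid between 0.033 and 0.045 m and angle between each of post1_mid, post2_mid, post3_mid's own z axis and vertical below 0.1 rad and linear speed of each of post1, post2, post3 below 0.02 m/s and x of post2_mid in the frame of tray between -0.05 and 0.05 m and y of post2_mid in the frame of tray between -0.125 and 0.125 m and height (world z) of post2_mid between 0.033 and 0.045 m and x of post3_mid in the frame of tray between -0.05 and 0.05 m and y of post3_mid in the frame of tray between -0.125 and 0.125 m and height (world z) of post3_mid between 0.033 and 0.045 m); the robot touches nothing.
It fails at once if a buffer is pushed by the gripper's fingers with more than 8 N (contact force between the fingers and post1_bx above 8 N or contact force between the fingers and post1_by above 8 N or contact force between the fingers and post2_bx above 8 N or contact force between the fingers and post2_by above 8 N or contact force between the fingers and post3_bx above 8 N or contact force between the fingers and post3_by above 8 N).
It fails at once if a bystander (magnet, hammer, wrench, tin) is moved more than 40 mm (distance of any of magnet_mid, hammer, wrench, tin_mid from where it was at the start of the episode above 0.04 m).
Of post1, post2, post3 only 2 to 3 are there at a start; the rules pass over those that are not, and their reading is None.
At some moment in a run one of post1, post2, post3 may be knocked a few centimetres aside while the robot is not near it.
It also fails if it takes over 210 s, if anything falls off the work surface, if the arm or the gripper's body presses on something with over 40 N, if the wrist force passes 120 N, or if a joint passes its speed limit or range.

## Working session

There is one attempt and no reset: what is moved stays moved. The work goes in short steps, Python scripts to look and compute and a shell command to move; the robot and the scene stay as the last step left them, time stands still between calls to the robot, and variables do not carry over. Pictures are saved under pics/ and viewed, at most 14 in all, crops included, and the job is handed in when it is done.

```bash
ls; mkdir -p pics
python3 - <<'E'
from cell import *
import cv2,json
s=read_state();print({k:(v if not hasattr(v,'tolist') else v.tolist()) for k,v in s.items()})
for n in ("top","side"):
    c=capture(n);cv2.imwrite(f"pics/{n}0.png",c["image"][:,:,::-1]);print(n,c["K"],c["extrinsics"])
E
```

```text
pics
{'time': 0.0, 'q': [1.2237748990874557, 0.5371351671313004, -0.00445409432063832, 1.538830458781056, 0.0026145174551101794, 1.067281211036083, -0.07121934087041165], 'dq': [0.0016535643487510302, 1.548031933341211e-05, 0.0009699241358199872, 0.0010129656368382367, -0.001326189246515011, -0.001633560876975958, 0.0011591654272892337], 'joint_efforts': [-8.816807167022489e-05, -57.09728121757507, 0.9905325248837471, -25.159433484077454, -0.05631413427181542, 0.017924022395163774, 0.00015461133898497792], 'position': [0.17997166761887506, -0.6239761388786234, 0.2378756460098198], 'tcp_rot': [-3.1399490793265583, 0.00012617595097164092, 0.28089434927492385], 'wrist_force': [-0.5892380131250159, -0.5305335003938487, 1.217334741574334], 'wrist_torque': [0.023331226458322116, 0.03268915272469647, 0.04874564735543499], 'finger_force': 0.0, 'opening': 0.08805849593983783}
top [[461.45225042   0.         276.81378574]
 [  0.         461.45225042 207.40457004]
 [  0.           0.           1.        ]] [[-3.45642785e-04  9.95586034e-01 -9.38526959e-02  4.02640248e-01]
 [-9.99871898e-01  1.15776904e-03  1.59639228e-02  2.47715895e-02]
 [ 1.60021184e-02  9.38461910e-02  9.95458098e-01  1.54122907e+00]
 [ 0.00000000e+00  0.00000000e+00  0.00000000e+00  1.00000000e+00]]
side [[502.07634851   0.         281.74703084]
 [  0.         502.07634851 215.54566029]
 [  0.           0.           1.        ]] [[-0.86589063  0.30964101 -0.39288149 -0.06024663]
 [-0.50022879 -0.53933221  0.67741562  1.02168796]
 [-0.00213799  0.78309847  0.62189406  1.02993519]
 [ 0.          0.          0.          1.        ]]
```

View pics/top0.png

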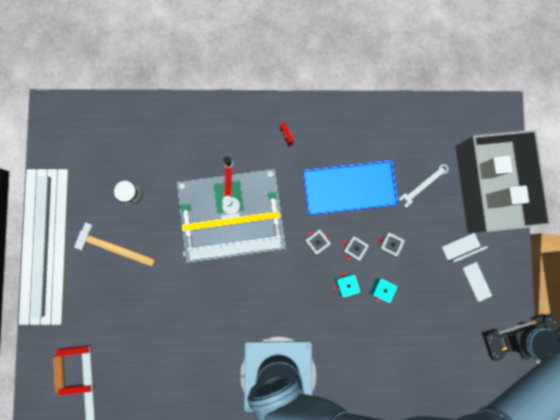

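View pics/side0.png

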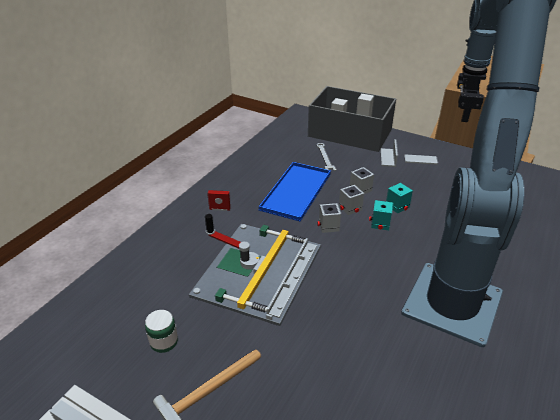

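Top view: real posts (grey/white) at about (318,241), (356,247), (393,244). The turquoise look-alikes at (348,286) and (385,290) are to be left alone. The press is at (232,215) with its lever up at (228,160), about midway, so it isn't open yet. The tray is at (350,187). Next I'll check the choice in a close crop.

```bash
cat > h.py <<'E'
import numpy as np, cv2
from cell import *
from scipy.spatial.transform import Rotation as Ro
def cam(n):
    s=read_state(); c=capture(n)
    if n=="wrist":
        T=np.eye(4);T[:3,:3]=Ro.from_euler('xyz',s["tcp_rot"]).as_matrix();T[:3,3]=s["position"]
        c["extrinsics"]=T@c["tool_from_camera"]
    return c
def p2w(c,u,v,z):
    K,E=c["K"],c["extrinsics"]
    d=E[:3,:3]@np.array([(u-K[0,2])/K[0,0],-(v-K[1,2])/K[1,1],-1]);o=E[:3,3]
    return o+d*(z-o[2])/d[2]
def w2p(c,p):
    K,E=c["K"],c["extrinsics"]; q=E[:3,:3].T@(np.array(p)-E[:3,3])
    return K[0,0]*q[0]/-q[2]+K[0,2], K[1,1]*-q[1]/-q[2]+K[1,2]
def crop(c,x0,y0,w,h,f,name):
    im=c["image"][y0:y0+h,x0:x0+w,::-1]
    cv2.imwrite("pics/"+name,cv2.resize(im,None,fx=f,fy=f,interpolation=cv2.INTER_CUBIC))
def go(x,y,z,yaw=None,frm=None):
    """total slide (mm, tool axes with final yaw fixed at current) and yaw deg (tool z)"""
    s=read_state(); p,r=(s["position"],s["tcp_rot"]) if frm is None else frm
    yw=r[2]; d=np.array([x,y,z])-p
    c,sn=np.cos(yw),np.sin(yw)
    t=np.array([c*d[0]+sn*d[1],sn*d[0]-c*d[1],-d[2]])*1000
    dy=0 if yaw is None else -np.degrees(yaw-yw)
    return t.round(1),round(dy,1)
E
python3 - <<'E'
from h import *
c=cam("top");np.savez("top0.npz",**c);crop(c,172,145,244,166,3.25,"c1.png")
E
```

```text
(no output)
```

View pics/c1.png

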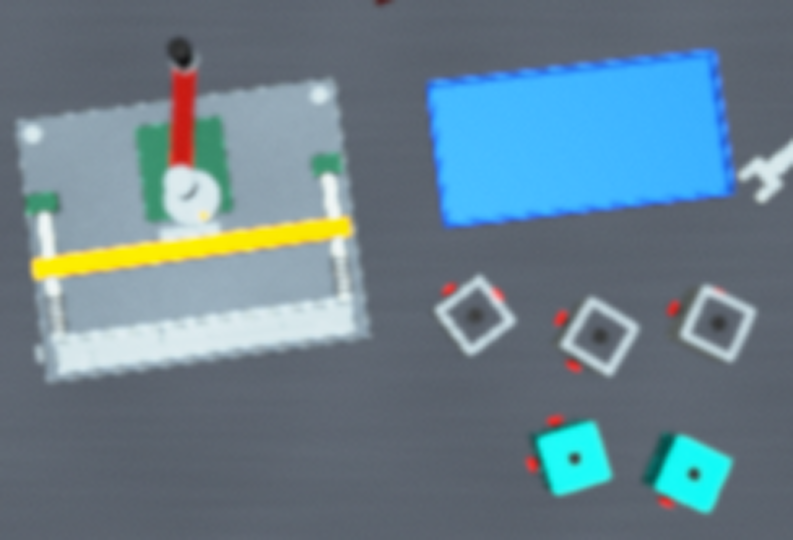

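The crop confirms three grey posts (tops at crop (475,315), (600,336), (718,323)), each showing red heads, and excludes the two turquoise ones below. The lever points straight out, so the cam is near 1.4 rad and has to be opened first. Now I'll fit positions to the corners.

```bash
cat > fit.py <<'E'
from h import *
def rect(c,px,z,name,f=lambda X,Y:(172+X/3.25,145+Y/3.25)):
    P=np.array([p2w(c,*f(*p),z) for p in px])[:,:2]
    (cx,cy),_,_=cv2.minAreaRect((P*1000).astype(np.float32)); L=[np.linalg.norm(P[i]-P[i-3])*1000 for i in range(4)]
    d=P[(1)]-P[0]; e=P[2]-P[3]; d=d+e
    m=P.mean(0); print(name,"ctr",m.round(4),"edge01 ang",np.degrees(np.arctan2(d[1],d[0])).round(1),"sides",np.round(L)); return m
E
python3 - <<'E'
from fit import *
c=dict(np.load("top0.npz"))
m=rect(c,[(369,337),(333,80),(17,120),(47,380)],.012,"press")
rect(c,[(736,192),(717,52),(428,82),(444,227)],.018,"tray")
rect(c,[(516,319),(479,275),(434,312),(472,355)],.07,"A")
rect(c,[(639,328),(597,297),(562,342),(610,376)],.07,"B")
rect(c,[(756,318),(710,285),(679,327),(735,362)],.07,"C")
f=lambda X,Y:(172+X/3.25,145+Y/3.25)
print("handle top",p2w(c,*f(178,46),.142))
print("beam ends",p2w(c,*f(35,268),.036),p2w(c,*f(350,227),.036))
print("fence face top",p2w(c,*f(60,335),.034),p2w(c,*f(350,297),.034))
# heights by depth
K,E=c["K"],c["extrinsics"]
for n,p in dict(hub=(190,190),hub2=(178,180),lever=(183,120),postB=(600,336),postBrim=(618,312),beam=(200,245),handle=(178,46)).items():
    u,v=map(lambda t:int(round(t)),f(*p)); d=c["depth"][v,u]
    print(n,(E@np.array([(u-K[0,2])/K[0,0]*d,-(v-K[1,2])/K[1,1]*d,-d,1]))[:3].round(3))
E
```

```text
press ctr [0.5206 0.1522] edge01 ang 7.8 sides [267. 327. 267. 328.]
tray ctr [ 0.6135 -0.2472] edge01 ang 6.1 sides [146. 301. 150. 302.]
A ctr [ 0.4309 -0.1307] edge01 ang 40.6 sides [56. 57. 56. 56.]
B ctr [ 0.4108 -0.255 ] edge01 ang 54.0 sides [51. 56. 57. 55.]
C ctr [ 0.4233 -0.3714] edge01 ang 56.1 sides [55. 52. 64. 48.]
handle top [0.68321625 0.15598677 0.142     ]
beam ends [0.47866751 0.30660611 0.036     ] [ 0.52010744 -0.00877919  0.036     ]
fence face top [0.41187254 0.28084848 0.034     ] [ 0.44979654 -0.00875815  0.034     ]
hub [0.554 0.15  0.086]
hub2 [0.563 0.159 0.086]
lever [0.622 0.157 0.078]
postB [ 0.412 -0.252  0.081]
postBrim [ 0.435 -0.285  0.001]
beam [0.503 0.14  0.035]
handle [0.684 0.155 0.142]
```

```bash
python3 -c "
from h import *
print(go(.6835,.155,.23,np.radians(-1)))"
```

```text
(array([ 699.8, -609. ,    8.1]), np.float64(17.1))
```

```bash
for i in 1 2 3; do python3 -m inch '{"slide":[[29.2,-25.4,0.3],[29.2,-25.4,0.3],[29.2,-25.4,0.3],[29.2,-25.4,0.3],[29.2,-25.4,0.3],[29.2,-25.4,0.3],[29.2,-25.4,0.3],[29.2,-25.4,0.3]],"yaw":[0,0,0,0,0,0,0,0]}' -1; done; python3 -m inch '{"slide":[[0,0,0],[0,0,0],[0,0,0],[0,0,0]],"yaw":[5.7,5.7,5.7,0]}'
python3 - <<'E'
from h import *
print(go(.6835,.155,.2,np.radians(-1)))
c=cam("wrist");cv2.imwrite("pics/w1.png",c["image"][:,:,::-1])
print("handle pred",w2p(c,(.6835,.155,.142)))
E
```

```text
time: 0.82
position: [0.3488, -0.3628, 0.2363]
tcp_rot: [-3.142, 0.0, 0.281]
wrist_force: [0.7, 0.0, -0.8]
opening: 0.0883
finger_force: 0.0
time: 1.48
position: [0.517, -0.1029, 0.2338]
tcp_rot: [3.142, 0.0, 0.281]
wrist_force: [1.3, -0.4, 0.2]
opening: 0.0878
finger_force: 0.0
time: 2.15
position: [0.6851, 0.1569, 0.2311]
tcp_rot: [3.141, 0.001, 0.281]
wrist_force: [0.6, -0.0, 1.0]
opening: 0.0885
finger_force: 0.0
time: 2.48
position: [0.6843, 0.1556, 0.2309]
tcp_rot: [3.141, 0.001, -0.021]
wrist_force: [0.7, -0.1, -0.1]
opening: 0.0883
finger_force: 0.0
(array([-0.8,  0.6, 30.9]), np.float64(-0.2))
handle pred (np.float64(281.7910211965114), np.float64(220.4699579970624))
```

View pics/w1.png

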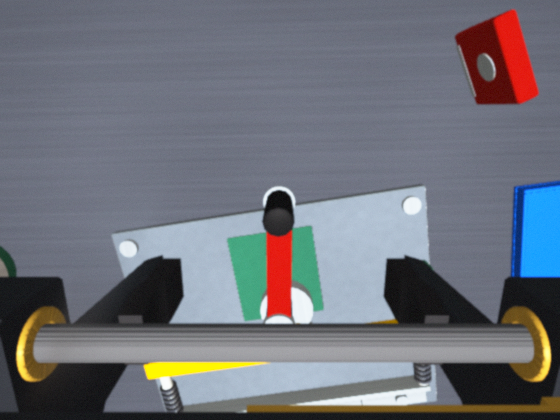

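Handle top at about (278,222), against a predicted (282,220), so it's within about 1 mm. Descend, grip it, and swing it back along the arc.

```bash
python3 -m inch '{"slide":[[-0.5,0,33],[0,0,33],[0,0,33],[0,0,33]],"yaw":[0,0,0,0]}' -1; python3 -m inch '{"slide":[[0,0,0],[0,0,0],[0,0,0],[0,0,0],[0,0,0],[0,0,0]],"yaw":[0,0,0,0,0,0]}' 1 30; python3 -m inch '{"slide":[[-0.87,-14.42,0],[-0.87,-14.42,0],[-0.87,-14.42,0],[-0.87,-14.42,0]],"yaw":[-6.9,-6.9,-6.9,-6.9]}'
```

```text
time: 2.87
position: [0.6839, 0.1551, 0.0983]
tcp_rot: [-3.141, -0.0, -0.014]
wrist_force: [1.0, 1.0, -0.6]
opening: 0.0877
finger_force: 0.0
time: 3.37
position: [0.6851, 0.1557, 0.1015]
tcp_rot: [-3.141, -0.003, -0.017]
wrist_force: [-0.2, -0.3, -0.6]
opening: 0.0507
finger_force: 0.0
time: 3.7
position: [0.6743, 0.2099, 0.1011]
tcp_rot: [3.138, -0.005, 0.468]
wrist_force: [4.6, -1.6, -0.6]
opening: 0.0235
finger_force: 2.0
```

```bash
python3 -m inch '{"slide":[[-0.87,-14.42,0],[-0.87,-14.42,0],[-0.87,-14.42,0],[-0.87,-14.42,0],[-0.87,-14.42,0],[-0.87,-14.42,0],[-0.87,-14.42,0],[-0.87,-14.42,0]],"yaw":[-6.9,-6.9,-6.9,-6.9,-6.9,-6.9,-6.9,-6.9]}';python3 -m inch '{"slide":[[-0.5,-7,0],[0,0,0],[0,0,0]],"yaw":[-3,0,0]}'
python3 - <<'E'
from h import *
s=read_state();p=np.array(s["position"])
d=p[:2]-np.array([.5616,.1577]);print(np.linalg.norm(d),np.degrees(np.arctan2(d[1],d[0])),np.degrees(s["tcp_rot"][2]))
E
```

```text
time: 4.37
position: [0.5832, 0.2826, 0.1013]
tcp_rot: [3.135, -0.012, 1.437]
wrist_force: [8.8, 13.3, -11.1]
opening: 0.0213
finger_force: 30.0
time: 4.62
position: [0.574, 0.2836, 0.1013]
tcp_rot: [3.139, -0.011, 1.485]
wrist_force: [1.2, 13.6, -5.7]
opening: 0.0209
finger_force: 30.0
0.12653799069054758 84.393821728133 85.09987155239962
```

```bash
python3 -m inch '{"slide":[[0,0,0],[0,0,0],[0,0,0],[0,0,0],[0,0,0],[0,0,-30],[0,0,-35],[0,0,-35]],"yaw":[0,0,0,0,0,0,0,0]}' -1;  python3 - <<'E'
from h import *
print(go(.431,-.131,.2,np.radians(40.6)))
E
```

```text
time: 5.28
position: [0.5736, 0.2761, 0.2001]
tcp_rot: [-3.14, 0.001, 1.48]
wrist_force: [1.5, 0.8, -0.9]
opening: 0.0724
finger_force: 0.0
(array([-4.184e+02, -1.049e+02,  1.000e-01]), np.float64(44.2))
```

```bash
python3 -m inch '{"slide":[[-34.9,-8.7,0],[-34.9,-8.7,0],[-34.9,-8.7,0],[-34.9,-8.7,0],[-34.9,-8.7,0],[-34.9,-8.7,0]],"yaw":[0,0,0,0,0,0]}' -1;python3 -m inch '{"slide":[[-34.9,-8.7,0],[-34.9,-8.7,0],[-34.9,-8.7,0],[-34.9,-8.7,0],[-34.9,-8.7,0],[-34.9,-8.7,0]],"yaw":[0,0,0,0,0,0]}' -1; python3 -m inch '{"slide":[[0,0,0],[0,0,0],[0,0,0],[0,0,0],[0,0,0],[0,0,0],[0,0,0],[0,0,0]],"yaw":[6.3,6.3,6.3,6.3,6.3,6.3,6.3,0]}';  python3 - <<'E'
from h import *
print(go(.431,-.131,.04,np.radians(40.6)))
c=cam("wrist");np.savez("w2.npz",**c)
t=cam("top");np.savez("top1.npz",**t)
a=cv2.resize(c["image"],(480,360));b=cv2.resize(t["image"][135:265,172:292],(332,360),interpolation=cv2.INTER_CUBIC)
cv2.imwrite("pics/m1.png",np.hstack([b,a])[:,:,::-1])
print(w2p(c,(.431,-.131,.07)),[w2p(c,(.431+.0396*np.cos(t),-.131+.0396*np.sin(t),.07)) for t in np.radians(40.6)+np.pi/4+np.arange(4)*np.pi/2])
E
```

```text
time: 5.78
position: [0.5023, 0.0711, 0.1996]
tcp_rot: [3.141, 0.001, 1.479]
wrist_force: [0.1, -0.3, -0.1]
opening: 0.0884
finger_force: 0.0
time: 6.28
position: [0.4312, -0.1326, 0.1998]
tcp_rot: [3.141, 0.001, 1.48]
wrist_force: [0.8, -0.2, 0.5]
opening: 0.0882
finger_force: 0.0
time: 6.95
position: [0.4321, -0.1309, 0.1997]
tcp_rot: [3.141, 0.0, 0.706]
wrist_force: [-0.7, -0.1, -0.1]
opening: 0.0883
finger_force: 0.0
(array([ -0.9,  -0.7, 159.7]), np.float64(-0.1))
(np.float64(280.3960376173873), np.float64(203.6956161911013)) [(np.float64(242.87501896810997), np.float64(167.5793645289416)), (np.float64(245.1468697616964), np.float64(238.02714238903872)), (np.float64(315.92774645318525), np.float64(237.89703674141944)), (np.float64(317.62329011304865), np.float64(167.43750083460827))]
```

View pics/m1.png

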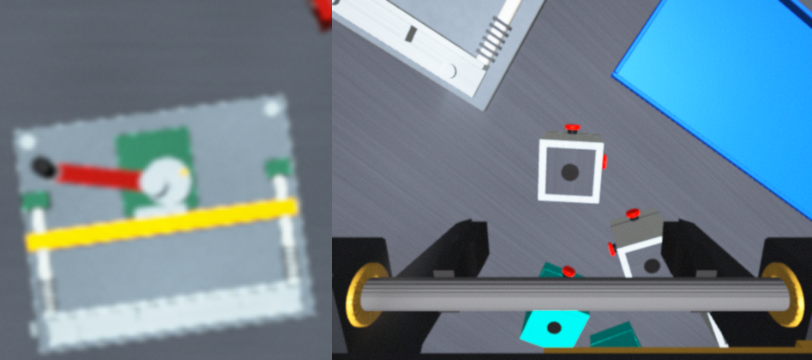

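Wrist view: post A's top spans mosaic (539,139)–(604,203), heads towards tool +x and +y as expected. It is about 3° clockwise of my estimate, so I'll correct for that and grasp.

```bash
python3 -m inch '{"slide":[[1,-1.5,0],[0,0,40],[0,0,40],[0,0,40],[0,0,39]],"yaw":[3.5,0,0,0,0]}' -1; python3 -m inch '{"slide":[[0,0,0],[0,0,0],[0,0,0],[0,0,0],[0,0,0],[0,0,0],[0,0,0]],"yaw":[0,0,0,0,0,0,0]}' 1 40;  python3 -m inch '{"slide":[[0,0,-25],[0,0,-35],[0,0,-35],[0,0,0]],"yaw":[0,0,0,0]}'
python3 - <<'E'
from h import *
t=dict(np.load("top1.npz"));f=lambda X,Y:(172+X/2.767,135+Y/2.769)
from fit import rect
m=rect(t,[(314,312),(284,95),(14,132),(42,352)],.012,"press",f); print("handle",p2w(t,*f(42,167),.142))
a=np.radians(7.7);R=np.array([[np.cos(a),-np.sin(a)],[np.sin(a),np.cos(a)]])
for y in (.088,0,-.088):
  q=np.array([.521,.1535])+R@[-.058,y];print(y,q,go(*q,.2,a))
E
```

```text
time: 7.47
position: [0.432, -0.1291, 0.0391]
tcp_rot: [3.141, -0.001, 0.652]
wrist_force: [1.5, -0.3, 0.7]
opening: 0.088
finger_force: 0.0
time: 8.05
position: [0.4325, -0.1284, 0.0427]
tcp_rot: [3.14, -0.002, 0.65]
wrist_force: [-3.5, 3.6, 7.0]
opening: 0.0559
finger_force: 40.0
time: 8.38
position: [0.4358, -0.1301, 0.1419]
tcp_rot: [3.132, -0.006, 0.649]
wrist_force: [3.0, -0.4, -5.9]
opening: 0.0557
finger_force: 40.0
press ctr [0.5209 0.1516] edge01 ang 8.0 sides [264. 329. 266. 326.]
handle [0.5712218  0.27521059 0.142     ]
0.088 [0.45173219 0.23293532] (array([ 232.1, -279.5,  -58.1]), np.float64(29.5))
0 [0.46352297 0.1457288 ] (array([ 188.8, -202.9,  -58.1]), np.float64(29.5))
-0.088 [0.47531376 0.05852228] (array([ 145.5, -126.3,  -58.1]), np.float64(29.5))
```

```bash
for i in 1 2; do python3 -m inch '{"slide":[[23.1,-27.9,0],[23.1,-27.9,0],[23.1,-27.9,0],[23.1,-27.9,0],[23.1,-27.9,0]],"yaw":[0,0,0,0,0]}'; done;  python3 -m inch '{"slide":[[0,0,0],[0,0,0],[0,0,0],[0,0,0],[0,0,0],[0,0,0],[0,0,0]],"yaw":[5.9,5.9,5.9,5.9,5.9,0,0]}'
python3 - <<'E'
from h import *
a=np.radians(7.7)
print(go(.4517,.2315,.057,a))
c=cam("wrist");cv2.imwrite("pics/w3.png",c["image"][:,:,::-1])
E
```

```text
time: 8.8
position: [0.4389, 0.053, 0.1357]
tcp_rot: [3.141, -0.0, 0.649]
wrist_force: [2.0, 0.1, -7.1]
opening: 0.0555
finger_force: 40.0
time: 9.22
position: [0.4467, 0.2339, 0.1355]
tcp_rot: [3.141, 0.0, 0.649]
wrist_force: [0.3, -0.2, -6.9]
opening: 0.0558
finger_force: 40.0
time: 9.8
position: [0.4469, 0.2325, 0.1355]
tcp_rot: [3.141, -0.0, 0.137]
wrist_force: [-0.8, 0.5, -7.2]
opening: 0.0552
finger_force: 40.0
(array([ 4.6,  1.6, 78.5]), np.float64(0.2))
```

View pics/w3.png

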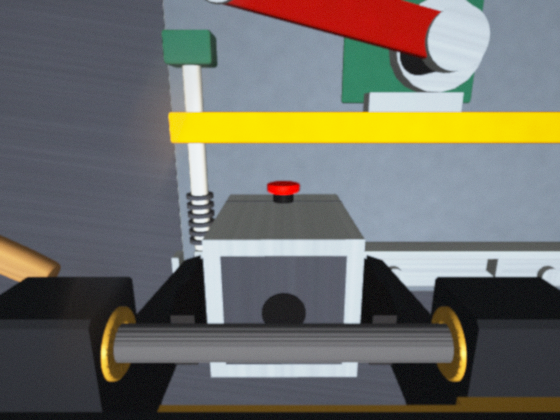

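Run:
```python
from h import *
c=cam("wrist");a=np.radians(7.7);R=np.array([[np.cos(a),-np.sin(a)],[np.sin(a),np.cos(a)]])
z=.163
P=np.array([p2w(c,u,v,z)[:2] for u,v in((203,240),(363,240),(357,376),(211,376))]);print(P.mean(0),[np.linalg.norm(P[i]-P[i-1]) for i in range(4)])
ctr=np.array([.521,.152])
print("press frame",R.T@(P.mean(0)-ctr))
# check beam face edge and fence top edge in this view
print("beam face",R.T@(p2w(c,350,143,.036)[:2]-ctr),"fence face",R.T@(p2w(c,450,243,.034)[:2]-ctr))
```

```text
[0.44795344 0.23100542] [np.float64(0.05482888409429101), np.float64(0.05411997648428466), np.float64(0.054836707213515204), np.float64(0.05538732596419712)]
press frame [-0.06180227  0.08808028]
beam face [-0.01346679  0.04465983] fence face [-0.08365245 -0.0307626 ]
```

```bash
python3 -m inch '{"slide":[[4.5,0,0],[0,0,30],[0,0,30],[0,0,12],[0,0,4],[0,0,3],[0,0,0]],"yaw":[0,0,0,0,0,0,0]}'; python3 -c "
from h import *
s=read_state();print(s['position'],s['wrist_force'])"
```

```text
time: 10.48
position: [0.4523, 0.2339, 0.057]
tcp_rot: [-3.141, -0.001, 0.135]
wrist_force: [0.0, 0.1, -6.4]
opening: 0.0559
finger_force: 40.0
[0.45231982 0.23393217 0.05695665] [ 0.02812268  0.13779099 -6.37246215]
```

```bash
python3 -m inch '{"slide":[[0,0,1.5],[0,0,1.5],[0,0,0]],"yaw":[0,0,0]}';python3 -m inch '{"slide":[[0,0,0],[0,0,0],[0,0,0],[0,0,-10],[0,0,-30],[0,0,-35],[0,0,-35],[0,0,-35]],"yaw":[0,0,0,0,0,0,0,0]}' -0.6
python3 - <<'E'
from h import *
c=cam("wrist");cv2.imwrite("pics/w4.png",c["image"][:,:,::-1])
print(go(.411,-.255,.2,np.radians(54)))
E
```

```text
time: 10.73
position: [0.4528, 0.2341, 0.0547]
tcp_rot: [-3.141, -0.002, 0.134]
wrist_force: [-0.1, -0.1, 0.5]
opening: 0.0556
finger_force: 40.0
time: 11.4
position: [0.4514, 0.2335, 0.2009]
tcp_rot: [-3.141, -0.0, 0.135]
wrist_force: [1.6, 0.1, -0.1]
opening: 0.0704
finger_force: 0.0
(array([-109.2,  480.5,    7.3]), np.float64(-46.3))
```

View pics/w4.png

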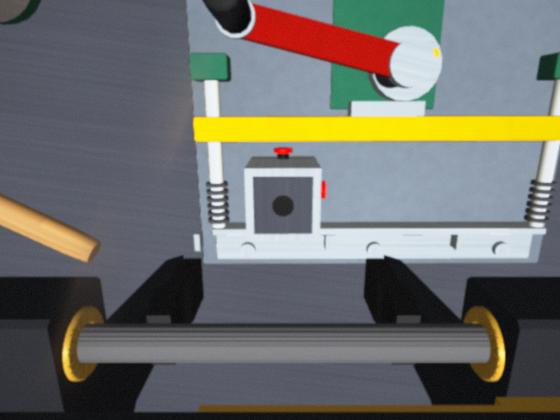

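Post A stands between beam and fence, buffer to the beam, top at (283,205). Next I'll go to post B and localise it from the wrist depth.

```bash
cat >> h.py <<'E'
def post(c,guess,z=.07,r=.06):
    """post top centre, edge angle, red head bearings from depth"""
    K,E=c["K"],c["extrinsics"]; v,u=np.mgrid[:420,:560]; d=c["depth"]
    P=np.stack([(u-K[0,2])/K[0,0]*d,-(v-K[1,2])/K[1,1]*d,-d],-1)@E[:3,:3].T+E[:3,3]
    near=(np.hypot(P[...,0]-guess[0],P[...,1]-guess[1])<r)&(d>0)
    m=near&(abs(P[...,2]-z)<.006)
    im=c["image"].astype(int); red=near&(im[...,0]>150)&(im[...,1]<60)&(im[...,2]<60)&(P[...,2]<z-.02)
    (cx,cy),(w,h),a=cv2.minAreaRect((P[m][:,:2]*1000).astype(np.float32))
    rp=P[red][:,:2]-np.array([cx,cy])/1000; b=np.degrees(np.arctan2(rp[:,1],rp[:,0]))
    h_,e_=np.histogram(b,bins=24,range=(-180,180))
    print("post",round(cx/1000,4),round(cy/1000,4),"size",round(w,1),round(h,1),"ang",round(a,1),"n",m.sum(),"topz",np.median(P[m][:,2]).round(4),"red",[(int(e_[i]+7.5),int(h_[i])) for i in range(24) if h_[i]])
    return cx/1000,cy/1000,a
E
for i in 1 2; do python3 -m inch '{"slide":[[-8.4,37,0],[-8.4,37,0],[-8.4,37,0],[-8.4,37,0],[-8.4,37,0],[-8.4,37,0]],"yaw":[0,0,0,0,0,0]}' -1; done;  python3 -m inch '{"slide":[[-8.4,37,0],[0,0,0],[0,0,0],[0,0,0],[0,0,0],[0,0,0],[0,0,0],[0,0,0]],"yaw":[0,-6.6,-6.6,-6.6,-6.6,-6.6,-6.6,-6.6]}';  python3 -m inch '{"slide":[[0,0,0],[0,0,0]],"yaw":[0,0]}'
python3 - <<'E'
from h import *
c=cam("wrist");x,y,a=post(c,(.411,-.255))
t=cam("top");x2,y2,a2=post(t,(.411,-.255))
post(t,(.423,-.371))
print(go(x,y,.04,np.radians(a)),go(x,y,.04,np.radians(a-90)))
E
```

```text
time: 11.95
position: [0.4311, 0.0051, 0.1992]
tcp_rot: [3.141, -0.001, 0.135]
wrist_force: [0.5, -0.7, -0.3]
opening: 0.088
finger_force: 0.0
time: 12.45
position: [0.4109, -0.2218, 0.1993]
tcp_rot: [3.141, -0.001, 0.134]
wrist_force: [0.8, 0.2, -0.1]
opening: 0.0879
finger_force: 0.0
time: 13.12
position: [0.408, -0.2577, 0.1991]
tcp_rot: [3.141, -0.0, 0.946]
wrist_force: [0.1, 0.3, -0.2]
opening: 0.0883
finger_force: 0.0
time: 13.28
position: [0.4079, -0.2578, 0.1989]
tcp_rot: [3.141, -0.0, 0.937]
wrist_force: [-1.1, 0.3, -0.0]
opening: 0.0881
finger_force: 0.0
post 0.4109 -0.2507 size 56.4 56.1 ang 58.3 n 5279 topz 0.0689 red [(52, 48), (67, 36), (142, 8), (157, 3)]
post 0.4152 -0.2447 size 44.3 56.3 ang 57.2 n 224 topz 0.0705 red [(52, 3), (67, 1), (157, 3), (172, 1)]
post 0.0 0.0 size 0.0 0.0 ang 0.0 n 0 topz nan red []
(array([  7.5,  -1.8, 158.7]), np.float64(-4.6)) (array([  7.5,  -1.8, 158.7]), np.float64(85.4))
  return _methods._mean(a, axis=axis, dtype=dtype,
  ret = ret.dtype.type(ret / rcount)
```

```bash
python3 -m inch '{"slide":[[7.5,-1.8,0],[0,0,0],[0,0,40],[0,0,40],[0,0,40],[0,0,39]],"yaw":[0,-4.6,0,0,0,0]}' -1; python3 -m inch '{"slide":[[0,0,0],[0,0,0],[0,0,0],[0,0,0],[0,0,0],[0,0,0],[0,0,0]],"yaw":[0,0,0,0,0,0,0]}' 1 40;  python3 -m inch '{"slide":[[0,0,-25],[0,0,-35],[0,0,-35],[0,0,0]],"yaw":[0,0,0,0]}'
python3 - <<'E'
from h import *
print(go(.464,.145,.055,np.radians(7.7)))
E
```

```text
time: 13.88
position: [0.4114, -0.2501, 0.0382]
tcp_rot: [3.14, -0.0, 1.02]
wrist_force: [-0.6, -1.2, 0.2]
opening: 0.0883
finger_force: 0.0
time: 14.47
position: [0.4108, -0.2508, 0.0416]
tcp_rot: [3.141, 0.001, 1.02]
wrist_force: [-4.5, 3.1, 10.1]
opening: 0.0558
finger_force: 40.0
time: 14.8
position: [0.4145, -0.2527, 0.1411]
tcp_rot: [3.13, 0.0, 1.02]
wrist_force: [2.2, -0.9, -6.9]
opening: 0.0557
finger_force: 40.0
(array([ 364.8, -165.9,   86.1]), np.float64(50.8))
```

```bash
python3 -m inch '{"slide":[[33.2,-15.1,0],[33.2,-15.1,0],[33.2,-15.1,0],[33.2,-15.1,0],[33.2,-15.1,0],[33.2,-15.1,0]],"yaw":[0,0,0,0,0,0]}';python3 -m inch '{"slide":[[33.2,-15.1,0],[33.2,-15.1,0],[33.2,-15.1,0],[33.2,-15.1,0],[33.2,-15.1,0]],"yaw":[0,0,0,0,0]}';  python3 -m inch '{"slide":[[0,0,0],[0,0,0],[0,0,0],[0,0,0],[0,0,0],[0,0,0],[0,0,0],[0,0,0]],"yaw":[6.35,6.35,6.35,6.35,6.35,6.35,6.35,6.35]}';python3 -m inch '{"slide":[[0,0,0],[0,0,0]],"yaw":[0,0]}'
python3 - <<'E'
from h import *
print(go(.4645,.1444,.055,np.radians(7.7)))
c=cam("wrist");z=read_state()["position"][2]
post(c,read_state()["position"],z+.028)
E
```

```text
time: 15.3
position: [0.4372, -0.0321, 0.1348]
tcp_rot: [3.141, 0.0, 1.02]
wrist_force: [0.7, -0.3, -6.2]
opening: 0.0559
finger_force: 40.0
time: 15.72
position: [0.4597, 0.1488, 0.1347]
tcp_rot: [3.141, 0.0, 1.02]
wrist_force: [0.7, -0.6, -6.1]
opening: 0.0557
finger_force: 40.0
time: 16.38
position: [0.4597, 0.1472, 0.1346]
tcp_rot: [3.141, -0.0, 0.128]
wrist_force: [0.7, 0.0, -5.6]
opening: 0.0555
finger_force: 40.0
time: 16.55
position: [0.4598, 0.1474, 0.1346]
tcp_rot: [3.141, -0.0, 0.138]
wrist_force: [0.4, 0.1, -5.6]
opening: 0.0558
finger_force: 40.0
(array([ 4.2,  3.6, 79.6]), np.float64(0.2))
post 0.4612 0.1457 size 57.6 88.1 ang 8.0 n 18389 topz 0.1617 red [(-7, 32), (7, 197), (22, 50), (82, 44), (97, 83)]
```

```bash
python3 -m inch '{"slide":[[3.5,2,0],[0,0,30],[0,0,30],[0,0,12],[0,0,4],[0,0,2.5],[0,0,1.5],[0,0,0]],"yaw":[0,0,0,0,0,0,0,0]}';python3 -m inch '{"slide":[[0,0,0],[0,0,0],[0,0,0],[0,0,-10],[0,0,-30],[0,0,-35],[0,0,-35],[0,0,-35]],"yaw":[0,0,0,0,0,0,0,0]}' -0.6
python3 - <<'E'
from h import *
c=cam("wrist");a=np.radians(7.7);R=np.array([[np.cos(a),-np.sin(a)],[np.sin(a),np.cos(a)]])
for g in((.4645,.1444),(.4527,.2315)):
  x,y,_=post(c,g,.082,.05); print(R.T@(np.array([x,y])-[.521,.152]))
t=cam("top");crop(t,290,220,130,100,4,"c2.png")
post(t,(.423,-.371))
print(go(.423,-.371,.2,np.radians(58)))
E
```

```text
time: 17.27
position: [0.4647, 0.1462, 0.0552]
tcp_rot: [-3.141, -0.002, 0.134]
wrist_force: [0.2, 0.6, -5.6]
opening: 0.0553
finger_force: 40.0
time: 17.93
position: [0.4637, 0.146, 0.2022]
tcp_rot: [-3.141, -0.001, 0.134]
wrist_force: [1.0, -0.3, 0.1]
opening: 0.0703
finger_force: 0.0
post 0.4657 0.1447 size 57.0 56.1 ang 7.8 n 5527 topz 0.081 red [(-7, 7), (7, 65), (22, 13), (82, 8), (97, 27)]
[-0.05576996  0.00013937]
post 0.4522 0.2324 size 56.7 57.0 ang 7.8 n 5623 topz 0.081 red [(-82, 60), (-67, 21), (-7, 20), (7, 50)]
[-0.05737334  0.08890367]
post 0.394 -0.3876 size 56.5 56.5 ang 61.9 n 282 topz 0.0707 red [(52, 1), (67, 3)]
(array([-113.3,  507.9,    5.8]), np.float64(-50.3))
```

View pics/c2.png

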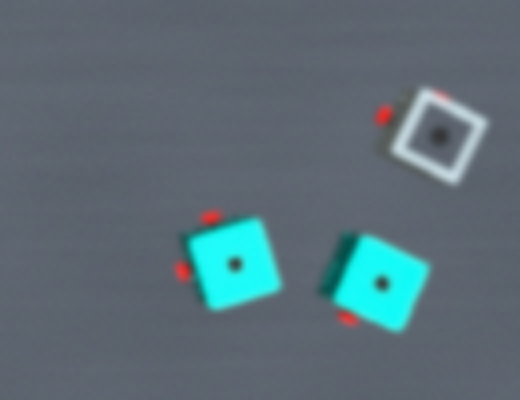

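Post C was knocked aside and is now at crop (440,135), i.e. (0.394,-0.388), with heads towards up-left and up. The turquoise ones have not moved.

```bash
python3 -m inch '{"slide":[[-10.2,37.5,0],[-10.2,37.5,0],[-10.2,37.5,0],[-10.2,37.5,0],[-10.2,37.5,0],[-10.2,37.5,0],[-10.2,37.5,0]],"yaw":[0,0,0,0,0,0,0]}' -1;python3 -m inch '{"slide":[[-10.2,37.5,0],[-10.2,37.5,0],[-10.2,37.5,0],[-10.2,37.5,0],[-10.2,37.5,0],[-10.2,37.5,0],[-10.2,37.5,0]],"yaw":[0,0,0,0,0,0,0]}';  python3 -m inch '{"slide":[[0,0,0],[0,0,0],[0,0,0],[0,0,0],[0,0,0],[0,0,0],[0,0,0],[0,0,0]],"yaw":[-6.8,-6.8,-6.8,-6.8,-6.8,-6.8,-6.8,-6.8]}';  python3 -m inch '{"slide":[[0,0,0],[0,0,0]],"yaw":[0,0]}'
python3 - <<'E'
from h import *
c=cam("wrist");x,y,a=post(c,(.394,-.388))
print(go(x,y,.039,np.radians(a)),go(x,y,.04,np.radians(a-90)))
E
```

```text
time: 18.62
position: [0.4275, -0.1254, 0.1999]
tcp_rot: [3.141, -0.001, 0.135]
wrist_force: [1.7, -0.8, 0.1]
opening: 0.0883
finger_force: 0.0
time: 19.2
position: [0.3919, -0.395, 0.1997]
tcp_rot: [-3.142, -0.0, 0.134]
wrist_force: [1.1, -0.2, -0.1]
opening: 0.0881
finger_force: 0.0
time: 19.87
position: [0.3924, -0.3932, 0.1996]
tcp_rot: [-3.141, -0.0, 1.09]
wrist_force: [-0.1, 0.6, -0.1]
opening: 0.0881
finger_force: 0.0
time: 20.03
position: [0.3924, -0.3933, 0.1996]
tcp_rot: [-3.141, -0.0, 1.08]
wrist_force: [-1.0, -0.5, -0.1]
opening: 0.088
finger_force: 0.0
post 0.3929 -0.3882 size 56.5 56.2 ang 62.5 n 5235 topz 0.0689 red [(-37, 14), (-22, 31), (-7, 1), (52, 31), (67, 59)]
(array([  4.7,  -2. , 160.6]), np.float64(-0.6)) (array([  4.7,  -2. , 159.6]), np.float64(89.4))
```

```bash
python3 -m inch '{"slide":[[4.7,-2,0],[0,0,0],[0,0,40],[0,0,40],[0,0,40],[0,0,39]],"yaw":[0,-0.6,0,0,0,0]}' -1; python3 -m inch '{"slide":[[0,0,0],[0,0,0],[0,0,0],[0,0,0],[0,0,0],[0,0,0],[0,0,0]],"yaw":[0,0,0,0,0,0,0]}' 1 40;  python3 -m inch '{"slide":[[0,0,-25],[0,0,-35],[0,0,-40],[0,0,0]],"yaw":[0,0,0,0]}'
python3 - <<'E'
from h import *
a=np.radians(7.7);R=np.array([[np.cos(a),-np.sin(a)],[np.sin(a),np.cos(a)]])
q=np.array([.521,.152])+R@[-.057,-.088]
print(q,go(*q,.055,a))
E
```

```text
time: 20.58
position: [0.3932, -0.3881, 0.0392]
tcp_rot: [3.141, 0.0, 1.094]
wrist_force: [0.0, -0.4, 0.6]
opening: 0.0884
finger_force: 0.0
time: 21.17
position: [0.3927, -0.3888, 0.0428]
tcp_rot: [3.141, 0.001, 1.094]
wrist_force: [-4.2, 3.0, 8.5]
opening: 0.0557
finger_force: 40.0
time: 21.5
position: [0.3966, -0.3915, 0.1485]
tcp_rot: [3.129, 0.003, 1.094]
wrist_force: [1.5, -0.2, -5.8]
opening: 0.0555
finger_force: 40.0
[0.47630474 0.05715627] (array([ 435.2, -135.3,   93.5]), np.float64(55.0))
```

```bash
for i in 1 2; do python3 -m inch '{"slide":[[36.3,-11.3,0],[36.3,-11.3,0],[36.3,-11.3,0],[36.3,-11.3,0],[36.3,-11.3,0],[36.3,-11.3,0]],"yaw":[0,0,0,0,0,0]}';done;  python3 -m inch '{"slide":[[0,0,0],[0,0,0],[0,0,0],[0,0,0],[0,0,0],[0,0,0],[0,0,0],[0,0,0]],"yaw":[6.9,6.9,6.9,6.9,6.9,6.9,6.9,6.9]}';python3 -m inch '{"slide":[[0,0,0],[0,0,0]],"yaw":[0,0]}'
python3 - <<'E'
from h import *
print(go(.4763,.0572,.055,np.radians(7.7)))
E
```

```text
time: 22.0
position: [0.4324, -0.162, 0.141]
tcp_rot: [3.141, 0.0, 1.094]
wrist_force: [0.8, -0.4, -7.7]
opening: 0.0558
finger_force: 40.0
time: 22.5
position: [0.4722, 0.0626, 0.141]
tcp_rot: [3.141, -0.0, 1.094]
wrist_force: [1.6, -0.6, -7.0]
opening: 0.0558
finger_force: 40.0
time: 23.17
position: [0.4721, 0.0609, 0.1408]
tcp_rot: [-3.142, -0.001, 0.125]
wrist_force: [-0.1, -0.2, -6.8]
opening: 0.0554
finger_force: 40.0
time: 23.33
position: [0.4722, 0.061, 0.1408]
tcp_rot: [3.141, -0.0, 0.135]
wrist_force: [0.1, -0.4, -5.6]
opening: 0.0551
finger_force: 40.0
(array([ 3.6,  4.4, 85.8]), np.float64(0.0))
```

```bash
python3 -m inch '{"slide":[[3,3.5,0],[0,0,35],[0,0,30],[0,0,13],[0,0,4],[0,0,2.5],[0,0,1.5],[0,0,0]],"yaw":[0,0,0,0,0,0,0,0]}';python3 -m inch '{"slide":[[0,0,0],[0,0,0],[0,0,0],[0,0,-10],[0,0,-30],[0,0,-35],[0,0,-35],[0,0,-35]],"yaw":[0,0,0,0,0,0,0,0]}' -0.6
python3 - <<'E'
from h import *
c=cam("wrist");a=np.radians(7.7);R=np.array([[np.cos(a),-np.sin(a)],[np.sin(a),np.cos(a)]])
for g in((.4763,.0572),(.4645,.1444),(.4527,.2315)):
  x,y,_=post(c,g,.082,.05); print(R.T@(np.array([x,y])-[.521,.152]))
t=cam("top");K,E=t["K"],t["extrinsics"];d=t["depth"];v,u=np.mgrid[:420,:560]
P=np.stack([(u-K[0,2])/K[0,0]*d,-(v-K[1,2])/K[1,1]*d,-d],-1)@E[:3,:3].T+E[:3,3]
m=(abs(P[...,2]-.142)<.008)&(np.hypot(P[...,0]-.57,P[...,1]-.276)<.03);print("handle",P[m].mean(0),m.sum())
print(go(.5705,.276,.2,np.radians(86)))
E
```

```text
time: 24.0
position: [0.4768, 0.058, 0.0553]
tcp_rot: [-3.141, -0.002, 0.131]
wrist_force: [0.5, -0.3, -5.8]
opening: 0.0555
finger_force: 40.0
time: 24.67
position: [0.4756, 0.0579, 0.2022]
tcp_rot: [-3.141, -0.001, 0.131]
wrist_force: [0.5, 0.3, 0.7]
opening: 0.0704
finger_force: 0.0
post 0.4787 0.0565 size 56.8 56.2 ang 7.5 n 5530 topz 0.0809 red [(-97, 1), (-82, 17), (-67, 10), (-7, 6), (7, 63), (22, 11)]
[-0.05469166 -0.08893897]
post 0.4659 0.1447 size 56.5 57.1 ang 7.8 n 5597 topz 0.081 red [(-7, 15), (7, 30)]
[-0.05560879  0.00016436]
post 0.4522 0.2321 size 56.8 57.9 ang 8.0 n 5731 topz 0.081 red [(-7, 24), (7, 68), (22, 1)]
[-0.05745085  0.08861448]
handle [0.57408    0.27898876 0.14115401] 39
(array([ 118.4, -203.8,    5.7]), np.float64(-78.5))
```

```bash
python3 -m inch '{"slide":[[17.9,-29.3,0],[17.9,-29.3,0],[17.9,-29.3,0],[17.9,-29.3,0],[17.9,-29.3,0],[17.9,-29.3,0],[17.9,-29.3,0]],"yaw":[0,0,0,0,0,0,0]}' -1; python3 -m inch '{"slide":[[0,0,0],[0,0,0],[0,0,0],[0,0,0],[0,0,0],[0,0,0],[0,0,0],[0,0,0]],"yaw":[-7,-7,-7,-7,-7,-7,-7,-7]}' -0.3; python3 -m inch '{"slide":[[0,0,0],[0,0,0],[0,0,0],[0,0,0],[0,0,0],[0,0,0]],"yaw":[-7,-7,-7,-1.3,0,0]}'
python3 - <<'E'
from h import *
c=cam("wrist");K,E=c["K"],c["extrinsics"];d=c["depth"];v,u=np.mgrid[:420,:560]
P=np.stack([(u-K[0,2])/K[0,0]*d,-(v-K[1,2])/K[1,1]*d,-d],-1)@E[:3,:3].T+E[:3,3]
m=(abs(P[...,2]-.141)<.004)&(np.hypot(P[...,0]-.573,P[...,1]-.278)<.025);(x,y),r=cv2.minEnclosingCircle((P[m][:,:2]*1000).astype(np.float32));print("handle",x,y,r,m.sum())
print(go(x/1000,y/1000,.1,np.radians(86)))
E
```

```text
time: 25.35
position: [0.5735, 0.2791, 0.1996]
tcp_rot: [3.141, 0.0, 0.131]
wrist_force: [0.1, -0.3, -0.1]
opening: 0.0881
finger_force: 0.0
time: 26.02
position: [0.5731, 0.2774, 0.1995]
tcp_rot: [-3.142, 0.0, 1.114]
wrist_force: [0.7, -0.1, 0.0]
opening: 0.0572
finger_force: 0.0
time: 26.52
position: [0.5733, 0.2775, 0.1995]
tcp_rot: [-3.141, 0.0, 1.494]
wrist_force: [-0.0, -0.3, 0.1]
opening: 0.0572
finger_force: 0.0
handle 574.2282104492188 280.15484619140625 10.911181449890137 996
(array([ 2.7,  0.7, 99.6]), np.float64(-0.4))
```

```bash
python3 -m inch '{"slide":[[2.7,0.7,0],[0,0,35],[0,0,35],[0,0,30],[0,0,0]],"yaw":[0,0,0,0,0]}'; python3 -m inch '{"slide":[[0,0,0],[0,0,0],[0,0,0],[0,0,0],[0,0,0],[0,0,0],[0,0,0],[0,0,0]],"yaw":[0,0,0,0,0,0,0,0]}' 1 40; for i in 1 2; do python3 -m inch '{"slide":[[-0.87,14.42,0],[-0.87,14.42,0],[-0.87,14.42,0],[-0.87,14.42,0],[-0.87,14.42,0],[-0.87,14.42,0],[-0.87,14.42,0]],"yaw":[6.9,6.9,6.9,6.9,6.9,6.9,6.9]}' ; done
```

```text
time: 26.98
position: [0.5704, 0.2782, 0.0936]
tcp_rot: [-3.133, 0.006, 1.497]
wrist_force: [0.2, -1.0, -0.2]
opening: 0.0569
finger_force: 0.0
time: 27.65
position: [0.5745, 0.2807, 0.1007]
tcp_rot: [3.141, -0.001, 1.497]
wrist_force: [-2.6, 0.1, 6.6]
opening: 0.0211
finger_force: 39.9
time: 28.23
position: [0.6576, 0.2328, 0.1006]
tcp_rot: [-3.139, 0.007, 0.65]
wrist_force: [-17.5, -5.9, 18.6]
opening: 0.021
finger_force: 40.0
time: 28.82
position: [0.6797, 0.1441, 0.1006]
tcp_rot: [-3.136, 0.008, -0.189]
wrist_force: [-13.8, 9.7, 13.8]
opening: 0.0213
finger_force: 40.0
```

```bash
python3 -m inch '{"slide":[[-0.87,14.42,0],[-0.87,14.42,0],[-0.3,4,0],[0,0,0],[0,0,0],[0,0,0],[0,0,0]],"yaw":[6.9,6.9,0,0,0,0,0]}'
python3 - <<'E'
from h import *
s=read_state();d=np.array(s["position"])[:2]-[.564,.1607];print(np.linalg.norm(d),np.degrees(np.arctan2(d[1],d[0])),s["wrist_torque"])
t=cam("top");crop(t,170,130,125,135,4,"c3.png")
E
```

```text
time: 29.4
position: [0.6709, 0.1138, 0.1007]
tcp_rot: [-3.136, 0.006, -0.426]
wrist_force: [-7.1, 11.3, 8.7]
opening: 0.0211
finger_force: 40.0
0.11673963553342287 -23.691792064445483 [ 2.0409669   1.57718972 -0.36019386]
```

View pics/c3.png

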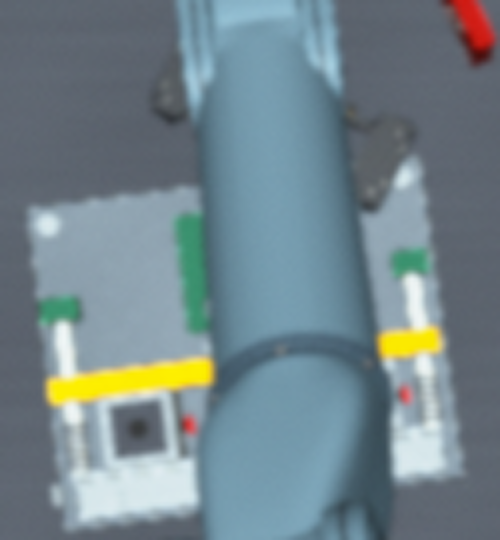

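The beam has closed onto the posts: its face meets post A at crop (140,385). I'll push on a little to be sure of the end stop.

```bash
python3 -m inch '{"slide":[[-0.3,5,0],[0,0,0],[0,0,0],[0,0,0]],"yaw":[2.4,0,0,0]}' ; python3 -m inch '{"slide":[[-0.2,4,0],[0,0,0],[0,0,0],[0,0,0]],"yaw":[1.9,0,0,0]}'
python3 - <<'E'
from h import *
s=read_state();d=np.array(s["position"])[:2]-[.564,.1607];print(np.linalg.norm(d),np.degrees(np.arctan2(d[1],d[0])),s["wrist_torque"])
E
```

```text
time: 29.78
position: [0.6697, 0.1111, 0.1007]
tcp_rot: [-3.133, 0.004, -0.467]
wrist_force: [-3.0, 13.7, 5.7]
opening: 0.0207
finger_force: 40.0
time: 30.12
position: [0.6685, 0.1086, 0.1007]
tcp_rot: [-3.132, 0.004, -0.499]
wrist_force: [-0.2, 16.7, 2.3]
opening: 0.0208
finger_force: 40.0
0.11673502543205201 -26.512626626079 [ 2.90831688  0.32845613 -0.0560549 ]
```

```bash
for i in 1 2; do python3 -m inch '{"slide":[[-0.87,-14.42,0],[-0.87,-14.42,0],[-0.87,-14.42,0],[-0.87,-14.42,0],[-0.87,-14.42,0],[-0.87,-14.42,0],[-0.87,-14.42,0],[-0.87,-14.42,0]],"yaw":[-6.9,-6.9,-6.9,-6.9,-6.9,-6.9,-6.9,-6.9]}' ; done;  python3 -m inch '{"slide":[[-0.4,-7,0],[0,-2,0],[0,0,0],[0,0,0]],"yaw":[-3.4,0,0,0]}'
python3 - <<'E'
from h import *
s=read_state();d=np.array(s["position"])[:2]-[.564,.1607];print(np.linalg.norm(d),np.degrees(np.arctan2(d[1],d[0])),s["wrist_force"])
E
```

```text
time: 30.78
position: [0.6712, 0.2103, 0.1006]
tcp_rot: [3.141, -0.001, 0.463]
wrist_force: [-1.0, -2.0, 4.8]
opening: 0.0209
finger_force: 40.0
time: 31.45
position: [0.582, 0.2802, 0.1007]
tcp_rot: [3.138, -0.007, 1.43]
wrist_force: [4.7, 7.9, -4.1]
opening: 0.0213
finger_force: 40.0
time: 31.78
position: [0.5723, 0.2815, 0.1007]
tcp_rot: [3.139, -0.007, 1.485]
wrist_force: [1.7, 10.1, -2.7]
opening: 0.0212
finger_force: 40.1
0.12107802000367775 86.08376083064854 [ 1.66375417 10.14707647 -2.72372486]
```

```bash
python3 -m inch '{"slide":[[0,0,0],[0,0,0],[0,0,0],[0,0,0],[0,0,0],[0,0,-30],[0,0,-35],[0,0,-35]],"yaw":[0,0,0,0,0,0,0,0]}' -1;  python3 -c "
from h import *
print(go(.48,.145,.24,np.radians(7.7)))"
```

```text
time: 32.45
position: [0.5713, 0.276, 0.1999]
tcp_rot: [-3.14, 0.001, 1.481]
wrist_force: [0.6, -0.2, -0.5]
opening: 0.0724
finger_force: 0.0
(array([-138.6,  -79.3,  -40.1]), np.float64(77.2))
```

```bash
python3 -m inch '{"slide":[[-13.6,-28.7,-5],[-13.6,-28.7,-5],[-13.6,-28.7,-5],[-13.6,-28.7,-5]],"yaw":[0,0,0,0]}' -0.6; python3 -m inch '{"slide":[[0,0,0],[0,0,0],[0,0,0],[0,0,0],[0,0,0],[0,0,0],[0,0,0],[0,0,0]],"yaw":[7,7,7,7,7,7,7,7]}'; python3 -m inch '{"slide":[[0,0,0],[0,0,0],[0,0,0],[0,0,0],[0,0,0]],"yaw":[7,7,7.2,0,0]}'
cat >> h.py <<'E'
AP=np.radians(7.7);RP=np.array([[np.cos(AP),-np.sin(AP)],[np.sin(AP),np.cos(AP)]])
def slots(c,gs):
    for g in gs:
        x,y,a=post(c,g,.082,.05); print("  press frame",(RP.T@(np.array([x,y])-[.521,.152])).round(4))
E
python3 - <<'E'
from h import *
c=cam("wrist");cv2.imwrite("pics/w5.png",c["image"][:,:,::-1])
slots(c,((.472,.057),(.460,.144),(.448,.231)))
print(go(.4465,.2315,.055,AP))
E
```

```text
time: 32.78
position: [0.4515, 0.2319, 0.2197]
tcp_rot: [3.141, 0.0, 1.481]
wrist_force: [0.6, 0.6, 0.6]
opening: 0.0704
finger_force: 0.0
time: 33.45
position: [0.4527, 0.2325, 0.2196]
tcp_rot: [3.141, 0.0, 0.498]
wrist_force: [0.1, -0.5, 0.5]
opening: 0.0705
finger_force: 0.0
time: 33.87
position: [0.4527, 0.2326, 0.2196]
tcp_rot: [3.141, -0.0, 0.139]
wrist_force: [0.9, 0.5, -0.0]
opening: 0.0705
finger_force: 0.0
post 0.471 0.0553 size 55.9 57.6 ang 7.8 n 4947 topz 0.0809 red [(-7, 3), (7, 43), (22, 33)]
  press frame [-0.0625 -0.0892]
post 0.4587 0.1435 size 56.1 57.0 ang 7.9 n 4840 topz 0.0809 red [(-7, 5), (7, 46), (22, 26), (82, 13), (97, 58), (112, 4)]
  press frame [-0.0629 -0.0001]
post 0.4463 0.2315 size 56.4 56.2 ang 7.8 n 4774 topz 0.081 red [(-97, 3), (-82, 28), (-67, 11), (-7, 11), (7, 47), (22, 17)]
  press frame [-0.0634  0.0888]
(array([ -6.3,   0.3, 164.5]), np.float64(0.3))
```

View pics/w5.png

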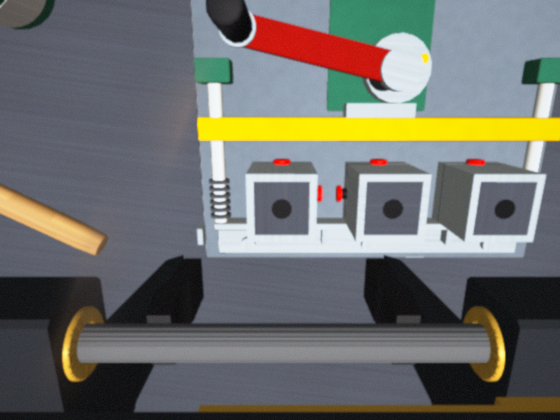

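Pressed heads sit tight on the faces at (282,162), (378,162) and (475,162). The side heads at (320,193) and (340,193) still stand out. The first pass worked; next I'll turn post A.

```bash
python3 -m inch '{"slide":[[-6.3,0.3,0],[0,0,40],[0,0,40],[0,0,40],[0,0,37],[0,0,10],[0,0,0]],"yaw":[0.2,0,0,0,0,0,0]}'; python3 -m inch '{"slide":[[0,0,0],[0,0,0],[0,0,0],[0,0,0],[0,0,-25],[0,0,-35],[0,0,-40],[0,0,0]],"yaw":[0,0,0,0,0,0,0,0]}' 1 40;  python3 -m inch '{"slide":[[6,0,0],[0,0,0],[0,0,0],[0,0,0],[0,0,0],[0,0,0],[0,0,0]],"yaw":[-6.9,-6.9,-6.9,-6.9,-6.9,-6.9,-6.9]}'; python3 -m inch '{"slide":[[0,0,0],[0,0,0],[0,0,0],[0,0,0],[0,0,0],[0,0,0],[0,0,0],[0,0,0]],"yaw":[-6.9,-6.9,-6.9,-6.9,-6.9,-7.2,0,0]}'
python3 - <<'E'
from h import *
q=np.array([.521,.152])+RP@[-.057,.088]
print(go(*q,.055,AP+np.pi/2))
E
```

```text
time: 34.5
position: [0.4444, 0.2305, 0.0504]
tcp_rot: [3.14, 0.005, 0.133]
wrist_force: [0.3, 0.7, 0.1]
opening: 0.0706
finger_force: 0.0
time: 35.17
position: [0.4501, 0.2334, 0.1592]
tcp_rot: [-3.138, -0.01, 0.131]
wrist_force: [1.5, 1.7, -4.9]
opening: 0.0555
finger_force: 40.0
time: 35.75
position: [0.4516, 0.2314, 0.1517]
tcp_rot: [-3.141, 0.002, 0.98]
wrist_force: [0.1, -0.5, -6.9]
opening: 0.0558
finger_force: 40.0
time: 36.42
position: [0.4519, 0.2315, 0.1518]
tcp_rot: [-3.14, 0.001, 1.697]
wrist_force: [-0.7, 0.4, -7.1]
opening: 0.0557
finger_force: 40.0
(array([-0.1,  0.8, 96.8]), np.float64(-0.4))
```

```bash
python3 -m inch '{"slide":[[0,0.5,35],[0,0,35],[0,0,18],[0,0,5],[0,0,2],[0,0,1],[0,0,0]],"yaw":[0,0,0,0,0,0,0]}'; python3 -m inch '{"slide":[[0,0,1],[0,0,0]],"yaw":[0,0]}'; python3 -m inch '{"slide":[[0,0,0],[0,0,0],[0,0,0],[0,0,-10],[0,0,-30],[0,0,-35],[0,0,-35],[0,0,-35]],"yaw":[0,0,0,0,0,0,0,0]}' -0.6
python3 - <<'E'
from h import *
c=cam("wrist");slots(c,((.4522,.2315),(.4587,.1435)))
print(go(.4587,.1435,.2,AP+np.pi/2))
E
```

```text
time: 37.0
position: [0.4539, 0.2331, 0.0577]
tcp_rot: [3.139, -0.001, 1.701]
wrist_force: [0.3, 0.7, -6.9]
opening: 0.0553
finger_force: 40.0
time: 37.17
position: [0.4538, 0.2327, 0.0565]
tcp_rot: [3.14, -0.001, 1.701]
wrist_force: [-0.1, -0.2, -6.2]
opening: 0.0558
finger_force: 40.0
time: 37.83
position: [0.4527, 0.2326, 0.203]
tcp_rot: [3.141, -0.0, 1.702]
wrist_force: [1.0, 0.1, -0.8]
opening: 0.0705
finger_force: 0.0
post 0.4544 0.2302 size 56.1 56.6 ang 7.5 n 5439 topz 0.0809 red [(-7, 2), (7, 20), (22, 8), (82, 14), (97, 54), (112, 18)]
  press frame [-0.0556  0.0865]
post 0.4579 0.1514 size 56.0 42.1 ang 7.7 n 3289 topz 0.0809 red [(82, 18), (97, 50), (112, 21)]
  press frame [-0.0626  0.0079]
(array([-91. ,  -9.2,   9.3]), np.float64(-0.2))
```

```bash
python3 -m inch '{"slide":[[-30.3,-3,0],[-30.3,-3,0],[-30.3,-3,0],[0,0,0],[0,0,0]],"yaw":[0,0,0,0,0]}'
python3 - <<'E'
from h import *
c=cam("wrist");slots(c,((.4587,.1435),))
print(go(.4587,.1435,.052,AP+np.pi/2))
E
```

```text
time: 38.3
position: [0.4563, 0.1395, 0.2011]
tcp_rot: [3.141, 0.001, 1.698]
wrist_force: [-0.5, 0.7, 1.2]
opening: 0.0707
finger_force: 0.0
post 0.459 0.1435 size 56.1 56.8 ang 8.0 n 5615 topz 0.0809 red [(82, 7), (97, 65), (112, 12)]
  press frame [-0.0626 -0.0001]
(array([  1.9,   2.8, 149.2]), np.float64(-0.3))
```

```bash
python3 -m inch '{"slide":[[3,2.8,0],[0,0,40],[0,0,40],[0,0,40],[0,0,22],[0,0,8],[0,0,0]],"yaw":[0,0,0,0,0,0,0]}'; python3 -m inch '{"slide":[[0,0,0],[0,0,0],[0,0,0],[0,0,0],[0,0,-25],[0,0,-35],[0,0,-40],[0,0,0]],"yaw":[0,0,0,0,0,0,0,0]}' 1 40;  python3 -m inch '{"slide":[[0,-5,0],[0,0,0],[0,0,0],[0,0,0],[0,0,0],[0,0,0],[0,0,0]],"yaw":[6.9,6.9,6.9,6.9,6.9,6.9,6.9]}'; python3 -m inch '{"slide":[[0,0,0],[0,0,0],[0,0,0],[0,0,0],[0,0,0],[0,0,0],[0,0,0],[0,0,0]],"yaw":[6.9,6.9,6.9,6.9,6.9,7,0,0]}'
python3 - <<'E'
from h import *
q=np.array([.521,.152])+RP@[-.057,-.001]
print(go(*q,.055,AP))
E
```

```text
time: 38.93
position: [0.4571, 0.1458, 0.0491]
tcp_rot: [-3.138, -0.0, 1.704]
wrist_force: [-0.4, 0.0, 0.5]
opening: 0.0701
finger_force: 0.0
time: 39.6
position: [0.462, 0.1459, 0.1567]
tcp_rot: [3.131, -0.001, 1.701]
wrist_force: [2.4, 1.9, -5.6]
opening: 0.0556
finger_force: 40.0
time: 40.18
position: [0.4526, 0.1431, 0.1499]
tcp_rot: [-3.141, 0.001, 0.852]
wrist_force: [0.9, 0.6, -6.2]
opening: 0.0556
finger_force: 40.0
time: 40.85
position: [0.4528, 0.1435, 0.1501]
tcp_rot: [3.141, 0.001, 0.138]
wrist_force: [0.1, 0.8, -6.5]
opening: 0.0556
finger_force: 40.0
(array([11.8,  1.7, 95.1]), np.float64(0.2))
```

```bash
python3 -m inch '{"slide":[[12,1,0],[0,0,35],[0,0,35],[0,0,16],[0,0,5],[0,0,2],[0,0,1],[0,0,0]],"yaw":[0,0,0,0,0,0,0,0]}'; python3 -m inch '{"slide":[[0,0,0],[0,0,0],[0,0,0],[0,0,-10],[0,0,-30],[0,0,-35],[0,0,-35],[0,0,-35]],"yaw":[0,0,0,0,0,0,0,0]}' -0.6
python3 - <<'E'
from h import *
c=cam("wrist");slots(c,((.4522,.2315),(.4645,.1435),(.471,.0553)))
print(go(.471,.0553,.2,AP))
E
```

```text
time: 41.52
position: [0.4664, 0.1448, 0.0575]
tcp_rot: [-3.141, -0.002, 0.135]
wrist_force: [1.0, -0.6, -6.1]
opening: 0.0556
finger_force: 40.0
time: 42.18
position: [0.4652, 0.1444, 0.2042]
tcp_rot: [-3.141, -0.001, 0.135]
wrist_force: [0.7, 0.5, -0.3]
opening: 0.0706
finger_force: 0.0
post 0.4537 0.2302 size 56.4 56.6 ang 7.8 n 5499 topz 0.081 red [(-7, 19), (7, 55)]
  press frame [-0.0562  0.0865]
post 0.4666 0.1428 size 56.9 56.2 ang 7.9 n 5426 topz 0.081 red [(-7, 7), (7, 65), (22, 17)]
  press frame [-0.0552 -0.0019]
post 0.4709 0.055 size 56.3 56.9 ang 8.1 n 5380 topz 0.0809 red [(-7, 6), (7, 55), (22, 29)]
  press frame [-0.0626 -0.0895]
(array([-10.1,  90.1,  10.5]), np.float64(-0.0))
```

```bash
python3 -m inch '{"slide":[[-2.5,30,0],[-2.5,30,0],[-2.5,30,0],[0,0,0],[0,0,0]],"yaw":[0,0,0,0,0]}'; python3 -m inch '{"slide":[[-1,0,40],[0,0,40],[0,0,40],[0,0,24],[0,0,8],[0,0,0]],"yaw":[0,0,0,0,0,0]}'; python3 -m inch '{"slide":[[0,0,0],[0,0,0],[0,0,0],[0,0,0],[0,0,-25],[0,0,-35],[0,0,-40],[0,0,0]],"yaw":[0,0,0,0,0,0,0,0]}' 1 40;  python3 -m inch '{"slide":[[6,0,0],[0,0,0],[0,0,0],[0,0,0],[0,0,0],[0,0,0],[0,0,0]],"yaw":[-6.9,-6.9,-6.9,-6.9,-6.9,-6.9,-6.9]}'; python3 -m inch '{"slide":[[0,0,0],[0,0,0],[0,0,0],[0,0,0],[0,0,0],[0,0,0],[0,0,0],[0,0,0]],"yaw":[-6.9,-6.9,-6.9,-6.9,-6.9,-7.1,0,0]}'
python3 - <<'E'
from h import *
q=np.array([.521,.152])+RP@[-.057,-.088]
print(go(*q,.055,AP+np.pi/2))
E
```

```text
time: 42.65
position: [0.4702, 0.0527, 0.2023]
tcp_rot: [3.141, -0.001, 0.131]
wrist_force: [0.2, 1.5, -0.0]
opening: 0.0704
finger_force: 0.0
time: 43.15
position: [0.4678, 0.0552, 0.0483]
tcp_rot: [-3.141, 0.003, 0.136]
wrist_force: [-0.7, 0.3, -0.8]
opening: 0.0707
finger_force: 0.0
time: 43.82
position: [0.4729, 0.0544, 0.1558]
tcp_rot: [3.142, -0.011, 0.133]
wrist_force: [2.2, 0.4, -5.6]
opening: 0.0555
finger_force: 40.0
time: 44.4
position: [0.4739, 0.0542, 0.1487]
tcp_rot: [-3.141, 0.002, 0.983]
wrist_force: [-0.2, -0.2, -5.8]
opening: 0.0555
finger_force: 40.0
time: 45.07
position: [0.4742, 0.0543, 0.1489]
tcp_rot: [-3.14, -0.0, 1.699]
wrist_force: [0.2, 0.3, -6.6]
opening: 0.0555
finger_force: 40.0
(array([ 2.5,  2.5, 93.9]), np.float64(-0.4))
```

```bash
python3 -m inch '{"slide":[[2,2.5,35],[0,0,35],[0,0,14],[0,0,5],[0,0,3],[0,0,1],[0,0,0]],"yaw":[0,0,0,0,0,0,0]}'; python3 -m inch '{"slide":[[0,0,0],[0,0,0],[0,0,0],[0,0,-10],[0,0,-30],[0,0,-35],[0,0,-35],[0,0,-35]],"yaw":[0,0,0,0,0,0,0,0]}' -0.6
python3 - <<'E'
from h import *
c=cam("wrist");slots(c,((.4765,.0565),(.4645,.1435)))
print(go(.5735,.2795,.2,np.radians(86)))
E
```

```text
time: 45.65
position: [0.4781, 0.0574, 0.0574]
tcp_rot: [3.14, 0.0, 1.702]
wrist_force: [0.2, 0.5, -6.2]
opening: 0.0559
finger_force: 40.0
time: 46.32
position: [0.4769, 0.0574, 0.2041]
tcp_rot: [3.141, -0.0, 1.704]
wrist_force: [0.5, 0.2, -0.4]
opening: 0.0701
finger_force: 0.0
post 0.4787 0.057 size 56.2 56.1 ang 7.7 n 5415 topz 0.0809 red [(-7, 1), (7, 20), (22, 8), (82, 16), (97, 45), (112, 19)]
  press frame [-0.0546 -0.0885]
post 0.4672 0.1431 size 56.2 56.1 ang 8.0 n 6989 topz 0.081 red [(-7, 7), (7, 31), (22, 7)]
  press frame [-0.0545 -0.0017]
(array([206.8, 121.3,  10.2]), np.float64(11.6))
```

```bash
python3 -m inch '{"slide":[[29.5,17.3,0],[29.5,17.3,0],[29.5,17.3,0],[29.5,17.3,0],[29.5,17.3,0],[29.5,17.3,0],[29.5,17.3,0]],"yaw":[0,0,0,0,0,0,0]}' -0.3; python3 -m inch '{"slide":[[0,0,0],[0,0,0],[0,0,0],[0,0,0]],"yaw":[5.8,5.8,0,0]}'
cat > hd.py <<'E'
from h import *
c=cam("wrist");K,E=c["K"],c["extrinsics"];d=c["depth"];v,u=np.mgrid[:420,:560]
P=np.stack([(u-K[0,2])/K[0,0]*d,-(v-K[1,2])/K[1,1]*d,-d],-1)@E[:3,:3].T+E[:3,3]
m=(abs(P[...,2]-.141)<.004)&(np.hypot(P[...,0]-.573,P[...,1]-.278)<.03);(x,y),r=cv2.minEnclosingCircle((P[m][:,:2]*1000).astype(np.float32));print("handle",x,y,r,m.sum())
print(go(x/1000,y/1000,.1,np.radians(86)))
E
python3 hd.py
```

```text
time: 46.95
position: [0.5704, 0.2795, 0.2024]
tcp_rot: [3.141, -0.0, 1.703]
wrist_force: [0.4, -0.1, -0.2]
opening: 0.0571
finger_force: 0.0
time: 47.28
position: [0.57, 0.2778, 0.2021]
tcp_rot: [3.141, 0.0, 1.504]
wrist_force: [0.2, -0.2, -0.5]
opening: 0.0575
finger_force: 0.0
handle 572.8389282226562 280.3713684082031 10.876045227050781 968
(array([  3. ,   2.6, 102. ]), np.float64(0.1))
```

Same swing again for the second pass.

```bash
python3 -m inch '{"slide":[[3,2.6,0],[0,0,35],[0,0,35],[0,0,32],[0,0,0]],"yaw":[0,0,0,0,0]}'; python3 -m inch '{"slide":[[0,0,0],[0,0,0],[0,0,0],[0,0,0],[0,0,0],[0,0,0],[0,0,0],[0,0,0]],"yaw":[0,0,0,0,0,0,0,0]}' 1 40; for i in 1 2; do python3 -m inch '{"slide":[[-0.87,14.42,0],[-0.87,14.42,0],[-0.87,14.42,0],[-0.87,14.42,0],[-0.87,14.42,0],[-0.87,14.42,0],[-0.87,14.42,0],[-0.87,14.42,0]],"yaw":[6.9,6.9,6.9,6.9,6.9,6.9,6.9,6.9]}' ; done;  python3 -m inch '{"slide":[[-0.3,5,0],[-0.3,5,0],[0,4,0],[0,0,0],[0,0,0],[0,0,0],[0,0,0]],"yaw":[2.4,2,0,0,0,0,0]}'
python3 - <<'E'
from h import *
s=read_state();d=np.array(s["position"])[:2]-[.564,.1607];print(np.linalg.norm(d),np.degrees(np.arctan2(d[1],d[0])),s["wrist_force"])
E
```

```text
time: 47.75
position: [0.5692, 0.2779, 0.0935]
tcp_rot: [-3.133, 0.006, 1.502]
wrist_force: [-1.2, -0.5, -1.2]
opening: 0.0573
finger_force: 0.0
time: 48.42
position: [0.573, 0.2812, 0.1008]
tcp_rot: [3.141, -0.001, 1.501]
wrist_force: [-2.2, -1.0, 6.8]
opening: 0.0211
finger_force: 39.9
time: 49.08
position: [0.6646, 0.2227, 0.1007]
tcp_rot: [-3.139, 0.006, 0.534]
wrist_force: [-16.5, -1.3, 16.7]
opening: 0.0211
finger_force: 40.0
time: 49.75
position: [0.6734, 0.1199, 0.1008]
tcp_rot: [-3.131, 0.003, -0.425]
wrist_force: [0.7, 19.6, -0.2]
opening: 0.021
finger_force: 39.9
time: 50.33
position: [0.6684, 0.1086, 0.1008]
tcp_rot: [-3.13, 0.001, -0.497]
wrist_force: [4.6, 16.2, -0.9]
opening: 0.0208
finger_force: 39.9
0.11668799978172484 -26.529815414673173 [ 4.60132362 16.21625452 -0.88265642]
```

```bash
python3 -m inch '{"slide":[[0,2,0],[0,0,0],[0,0,0],[0,0,0]],"yaw":[0,0,0,0]}'; for i in 1 2; do python3 -m inch '{"slide":[[-0.87,-14.42,0],[-0.87,-14.42,0],[-0.87,-14.42,0],[-0.87,-14.42,0],[-0.87,-14.42,0],[-0.87,-14.42,0],[-0.87,-14.42,0],[-0.87,-14.42,0]],"yaw":[-6.9,-6.9,-6.9,-6.9,-6.9,-6.9,-6.9,-6.9]}' ; done;  python3 -m inch '{"slide":[[-0.4,-8,0],[0,-5,0],[0,-3,0],[0,0,0]],"yaw":[-4.4,0,0,0]}'; python3 -m inch '{"slide":[[0,0,0],[0,0,0],[0,0,0],[0,0,0],[0,0,0],[0,0,-30],[0,0,-35],[0,0,-35]],"yaw":[0,0,0,0,0,0,0,0]}' -1; python3 hd.py
python3 - <<'E'
from h import *
print(go(.452,.23,.22,AP))
t=cam("top");np.savez("top2.npz",**t)
E
```

```text
time: 50.67
position: [0.6683, 0.1085, 0.1009]
tcp_rot: [-3.127, -0.0, -0.496]
wrist_force: [7.0, 19.8, -4.7]
opening: 0.0209
finger_force: 39.8
time: 51.33
position: [0.6714, 0.2084, 0.1007]
tcp_rot: [3.139, -0.006, 0.465]
wrist_force: [8.5, -0.0, -3.5]
opening: 0.021
finger_force: 40.0
time: 52.0
position: [0.5805, 0.28, 0.1008]
tcp_rot: [3.135, -0.011, 1.434]
wrist_force: [9.3, 12.7, -9.8]
opening: 0.021
finger_force: 40.0
time: 52.33
position: [0.5657, 0.2809, 0.1008]
tcp_rot: [3.133, -0.011, 1.505]
wrist_force: [12.3, 13.6, -12.2]
opening: 0.0207
finger_force: 40.0
time: 53.0
position: [0.5615, 0.2747, 0.2]
tcp_rot: [-3.139, 0.001, 1.501]
wrist_force: [1.7, -0.3, -0.3]
opening: 0.0719
finger_force: 0.0
handle 566.3609008789062 280.8833312988281 10.850166320800781 1005
(array([  3.7,   1. , 108.1]), np.float64(-0.0))
(array([ -55.1, -109.5,  -11.9]), np.float64(78.3))
```

```bash
python3 -m inch '{"slide":[[-13.8,-27.4,-4],[-13.8,-27.4,-4],[-13.8,-27.4,-4],[-13.8,-27.4,-4]],"yaw":[0,0,0,0]}' -0.6; python3 -m inch '{"slide":[[0,0,0],[0,0,0],[0,0,0],[0,0,0],[0,0,0],[0,0,0],[0,0,0],[0,0,0]],"yaw":[7,7,7,7,7,7,7,7]}'; python3 -m inch '{"slide":[[0,0,0],[0,0,0],[0,0,0],[0,0,0],[0,0,0],[0,0,0]],"yaw":[7,7,7,1.3,0,0]}'
python3 - <<'E'
from h import *
c=cam("wrist");cv2.imwrite("pics/w6.png",c["image"][:,:,::-1])
slots(c,((.472,.057),(.460,.144),(.448,.231)))
print(go(.4465,.2315,.052,AP))
a=np.radians(6.1);R=np.array([[np.cos(a),-np.sin(a)],[np.sin(a),np.cos(a)]])
for y in(.088,0,-.088): print(np.array([.6135,-.2472])+R@[0,y])
E
```

```text
time: 53.43
position: [0.4475, 0.2269, 0.215]
tcp_rot: [-3.141, 0.001, 1.5]
wrist_force: [0.3, 0.3, -0.0]
opening: 0.0705
finger_force: 0.0
time: 54.1
position: [0.4488, 0.2275, 0.215]
tcp_rot: [3.141, 0.001, 0.517]
wrist_force: [0.5, -0.1, -0.1]
opening: 0.0706
finger_force: 0.0
time: 54.6
position: [0.4489, 0.2278, 0.2153]
tcp_rot: [3.141, 0.0, 0.138]
wrist_force: [0.3, 0.8, -0.6]
opening: 0.0705
finger_force: 0.0
post 0.4706 0.0559 size 56.7 57.8 ang 7.8 n 5190 topz 0.0809 red [(-7, 5), (7, 44), (22, 32), (82, 27), (97, 47), (112, 9)]
  press frame [-0.0628 -0.0885]
post 0.4587 0.1418 size 56.5 56.6 ang 8.1 n 5059 topz 0.0809 red [(-7, 6), (7, 43), (22, 26)]
  press frame [-0.0631 -0.0018]
post 0.4465 0.2291 size 56.5 56.2 ang 7.8 n 4991 topz 0.081 red [(-7, 12), (7, 45), (22, 18)]
  press frame [-0.0635  0.0863]
(array([ -1.9,  -4. , 163.3]), np.float64(0.2))
[ 0.60414876 -0.15969826]
[ 0.6135 -0.2472]
[ 0.62285124 -0.33470174]
```

View pics/w6.png

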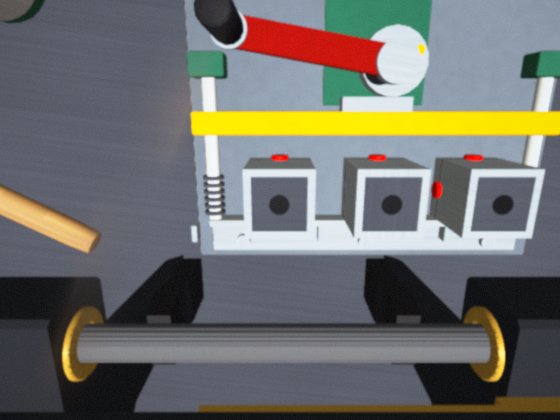

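All six heads are flush and the lever is back on its stop. Next I carry the posts to the tray, starting with A to the far slot.

```bash
python3 -m inch '{"slide":[[-2.2,-1.6,0],[0,0,40],[0,0,40],[0,0,40],[0,0,34],[0,0,9],[0,0,0]],"yaw":[0.2,0,0,0,0,0,0]}'; python3 -m inch '{"slide":[[0,0,0],[0,0,0],[0,0,0],[0,0,0],[0,0,-25],[0,0,-35],[0,0,-40],[0,0,-10]],"yaw":[0,0,0,0,0,0,0,0]}' 1 40; for i in 1 2; do  python3 -m inch '{"slide":[[6.2,36.4,0],[6.2,36.4,0],[6.2,36.4,0],[6.2,36.4,0],[6.2,36.4,0],[6.2,36.4,0],[6.2,36.4,0],[6.2,36.4,0]],"yaw":[0,0,0,0,0,0,0,0]}'; done;  python3 -m inch '{"slide":[[0,0,0],[0,0,0],[0,0,0]],"yaw":[0,0,0]}'
python3 - <<'E'
from h import *
print(go(.6228,-.3347,.047,AP))
E
```

```text
time: 55.23
position: [0.4449, 0.2284, 0.0506]
tcp_rot: [3.14, 0.005, 0.132]
wrist_force: [-0.5, -0.6, -0.1]
opening: 0.0704
finger_force: 0.0
time: 55.9
position: [0.4488, 0.2302, 0.1677]
tcp_rot: [-3.139, -0.007, 0.13]
wrist_force: [1.9, 0.5, -5.4]
opening: 0.0554
finger_force: 40.0
time: 56.57
position: [0.5328, -0.0552, 0.1616]
tcp_rot: [3.142, 0.002, 0.131]
wrist_force: [1.1, 0.0, -6.3]
opening: 0.056
finger_force: 40.0
time: 57.23
position: [0.6197, -0.3368, 0.1607]
tcp_rot: [-3.14, 0.003, 0.131]
wrist_force: [0.0, -0.4, -6.3]
opening: 0.0556
finger_force: 40.0
time: 57.48
position: [0.6197, -0.3345, 0.1607]
tcp_rot: [-3.139, 0.003, 0.13]
wrist_force: [0.2, 1.1, -6.6]
opening: 0.0557
finger_force: 40.0
(array([  3. ,   0.6, 113.7]), np.float64(-0.2))
```

```bash
python3 -m inch '{"slide":[[3,0,35],[0,0,35],[0,0,30],[0,0,8],[0,0,3],[0,0,1.5],[0,0,0],[0,0,0]],"yaw":[0,0,0,0,0,0,0,0]}';  python3 -m inch '{"slide":[[0,0,1.5],[0,0,1],[0,0,0]],"yaw":[0,0,0]}';python3 -m inch '{"slide":[[0,0,0],[0,0,0],[0,0,0],[0,0,-10],[0,0,-30],[0,0,-35],[0,0,-35],[0,0,-35]],"yaw":[0,0,0,0,0,0,0,0]}' -0.6
python3 - <<'E'
from h import *
c=cam("wrist"); post(c,(.6228,-.3347),.074,.05)
t=cam("top");post(t,(.459,.142),.082,.05);post(t,(.4706,.056),.082,.05)
print(go(.459,.142,.2,AP))
E
```

```text
time: 58.15
position: [0.6256, -0.3355, 0.0525]
tcp_rot: [3.14, -0.003, 0.131]
wrist_force: [0.3, -0.1, -6.8]
opening: 0.0559
finger_force: 40.0
time: 58.4
position: [0.6241, -0.3351, 0.048]
tcp_rot: [3.141, -0.0, 0.131]
wrist_force: [-0.7, -0.1, -7.5]
opening: 0.0557
finger_force: 40.0
time: 59.07
position: [0.6241, -0.335, 0.1954]
tcp_rot: [3.141, -0.001, 0.131]
wrist_force: [0.7, 0.3, 1.2]
opening: 0.0705
finger_force: 0.0
post 0.624 -0.3368 size 56.2 56.1 ang 7.6 n 5414 topz 0.073 red [(-7, 12), (7, 38), (22, 14)]
post 0.4595 0.1413 size 55.9 55.7 ang 7.9 n 299 topz 0.0818 red []
post 0.4712 0.0555 size 55.6 55.9 ang 7.9 n 300 topz 0.0823 red []
(array([-105.4, -496.8,    1.4]), np.float64(-0.2))
```

```bash
python3 -m inch '{"slide":[[-8.1,-38.2,0],[-8.1,-38.2,0],[-8.1,-38.2,0],[-8.1,-38.2,0],[-8.1,-38.2,0],[-8.1,-38.2,0],[-8.1,-38.2,0]],"yaw":[0,0,0,0,0,0,0]}';python3 -m inch '{"slide":[[-8.1,-38.2,0],[-8.1,-38.2,0],[-8.1,-38.2,0],[-8.1,-38.2,0],[-8.1,-38.2,0],[-8.1,-38.2,0],[0,0,0],[0,0,0]],"yaw":[0,0,0,0,0,0,0,0]}'
python3 - <<'E'
from h import *
c=cam("wrist"); slots(c,((.459,.142),(.4706,.056)))
print(go(.459,.142,.051,AP))
E
```

```text
time: 59.75
position: [0.5322, -0.0757, 0.1932]
tcp_rot: [3.141, -0.001, 0.131]
wrist_force: [-0.4, 0.8, -0.0]
opening: 0.0708
finger_force: 0.0
time: 60.42
position: [0.4543, 0.146, 0.1931]
tcp_rot: [-3.141, -0.001, 0.136]
wrist_force: [-0.5, -0.5, -0.1]
opening: 0.0704
finger_force: 0.0
post 0.4587 0.1418 size 56.5 56.2 ang 7.8 n 5882 topz 0.081 red [(-7, 14), (7, 51), (22, 21)]
  press frame [-0.0631 -0.0018]
post 0.4705 0.0555 size 56.7 57.1 ang 7.8 n 6046 topz 0.0809 red [(-7, 10), (7, 46), (22, 34), (82, 28), (97, 48), (112, 14)]
  press frame [-0.063  -0.0889]
(array([  3.8,   2.5, 141.9]), np.float64(-0.1))
```

```bash
python3 -m inch '{"slide":[[4,4,0],[0,0,40],[0,0,40],[0,0,40],[0,0,16],[0,0,6],[0,0,0]],"yaw":[0,0,0,0,0,0,0]}'; python3 -m inch '{"slide":[[0,0,0],[0,0,0],[0,0,0],[0,0,0],[0,0,-25],[0,0,-35],[0,0,-40],[0,0,-10]],"yaw":[0,0,0,0,0,0,0,0]}' 1 40; python3 -m inch '{"slide":[[9.2,36.9,0],[9.2,36.9,0],[9.2,36.9,0],[9.2,36.9,0],[9.2,36.9,0],[9.2,36.9,0]],"yaw":[0,0,0,0,0,0]}';  python3 -m inch '{"slide":[[9.2,36.9,0],[9.2,36.9,0],[9.2,36.9,0],[9.2,36.9,0],[9.2,36.9,0],[0,0,0],[0,0,0],[0,0,0]],"yaw":[0,0,0,0,0,0,0,0]}'
python3 - <<'E'
from h import *
print(go(.6135,-.2472,.048,AP))
E
```

```text
time: 61.05
position: [0.4593, 0.1383, 0.0493]
tcp_rot: [3.14, 0.002, 0.128]
wrist_force: [0.1, -0.5, 0.3]
opening: 0.0705
finger_force: 0.0
time: 61.72
position: [0.4614, 0.1405, 0.1652]
tcp_rot: [-3.141, -0.006, 0.13]
wrist_force: [1.5, 0.6, -5.5]
opening: 0.0557
finger_force: 39.9
time: 62.22
position: [0.5418, -0.0745, 0.1593]
tcp_rot: [3.141, 0.003, 0.13]
wrist_force: [0.3, 0.2, -6.0]
opening: 0.0557
finger_force: 39.9
time: 62.88
position: [0.611, -0.2485, 0.1587]
tcp_rot: [-3.14, 0.003, 0.13]
wrist_force: [0.3, 0.6, -6.3]
opening: 0.0559
finger_force: 40.0
(array([  2.6,  -1. , 110.7]), np.float64(-0.2))
```

```bash
python3 -m inch '{"slide":[[2,-1,35],[0,0,35],[0,0,28],[0,0,7],[0,0,3],[0,0,1.5],[0,0,0],[0,0,0]],"yaw":[0,0,0,0,0,0,0,0]}';  python3 -m inch '{"slide":[[0,0,1],[0,0,1],[0,0,0]],"yaw":[0,0,0]}';python3 -m inch '{"slide":[[0,0,0],[0,0,0],[0,0,0],[0,0,-10],[0,0,-30],[0,0,-35],[0,0,-35],[0,0,-35]],"yaw":[0,0,0,0,0,0,0,0]}' -0.6
python3 - <<'E'
from h import *
c=cam("wrist"); post(c,(.6135,-.2472),.074,.05)
print(go(.4705,.0555,.2,AP))
E
```

```text
time: 63.55
position: [0.6159, -0.2481, 0.0531]
tcp_rot: [3.14, -0.003, 0.131]
wrist_force: [0.2, -0.3, -6.3]
opening: 0.0558
finger_force: 40.0
time: 63.8
position: [0.6146, -0.2479, 0.0495]
tcp_rot: [3.141, -0.001, 0.131]
wrist_force: [-0.0, -0.3, -7.0]
opening: 0.0555
finger_force: 40.0
time: 64.47
position: [0.6145, -0.2477, 0.1968]
tcp_rot: [3.141, -0.001, 0.131]
wrist_force: [0.1, -0.0, 0.5]
opening: 0.0706
finger_force: 0.0
post 0.614 -0.2494 size 56.6 56.0 ang 7.7 n 5379 topz 0.0729 red [(-7, 12), (7, 40), (22, 15)]
(array([-107.2, -321.2,    4.8]), np.float64(-0.2))
```

```bash
python3 -m inch '{"slide":[[-11.5,-35.4,0],[-11.5,-35.4,0],[-11.5,-35.4,0],[-11.5,-35.4,0],[-11.5,-35.4,0]],"yaw":[0,0,0,0,0]}';python3 -m inch '{"slide":[[-11.5,-35.4,0],[-11.5,-35.4,0],[-11.5,-35.4,0],[-11.5,-35.4,0],[0,0,0],[0,0,0]],"yaw":[0,0,0,0,0,0]}'
python3 - <<'E'
from h import *
c=cam("wrist"); slots(c,((.4706,.056),))
print(go(.4706,.0557,.051,AP))
E
```

```text
time: 64.93
position: [0.5338, -0.0784, 0.195]
tcp_rot: [3.141, -0.002, 0.131]
wrist_force: [0.7, 1.3, 0.3]
opening: 0.0704
finger_force: 0.0
time: 65.43
position: [0.4701, 0.0566, 0.195]
tcp_rot: [-3.141, -0.002, 0.135]
wrist_force: [0.6, -0.5, 0.4]
opening: 0.0704
finger_force: 0.0
post 0.4706 0.0556 size 56.5 56.0 ang 7.9 n 5732 topz 0.081 red [(-7, 18), (7, 56), (22, 21)]
  press frame [-0.0629 -0.0888]
(array([ -0. ,  -0.8, 143.8]), np.float64(-0.1))
```

```bash
python3 -m inch '{"slide":[[0.5,0,0],[0,0,40],[0,0,40],[0,0,40],[0,0,17],[0,0,6],[0,0,0]],"yaw":[0,0,0,0,0,0,0]}'; python3 -m inch '{"slide":[[0,0,0],[0,0,0],[0,0,0],[0,0,0],[0,0,-25],[0,0,-35],[0,0,-40],[0,0,-10]],"yaw":[0,0,0,0,0,0,0,0]}' 1 40; python3 -m inch '{"slide":[[14.8,33,0],[14.8,33,0],[14.8,33,0],[14.8,33,0]],"yaw":[0,0,0,0]}';  python3 -m inch '{"slide":[[14.8,33,0],[14.8,33,0],[14.8,33,0],[0,0,0],[0,0,0],[0,0,0]],"yaw":[0,0,0,0,0,0]}'
python3 - <<'E'
from h import *
print(go(.6041,-.1597,.048,AP))
E
```

```text
time: 66.07
position: [0.4705, 0.0534, 0.0499]
tcp_rot: [3.141, 0.002, 0.129]
wrist_force: [0.1, 0.5, 0.0]
opening: 0.0701
finger_force: 0.0
time: 66.73
position: [0.4729, 0.0546, 0.1657]
tcp_rot: [3.141, -0.006, 0.13]
wrist_force: [1.5, -0.2, -5.5]
opening: 0.0558
finger_force: 40.0
time: 67.07
position: [0.546, -0.0705, 0.16]
tcp_rot: [3.141, 0.002, 0.131]
wrist_force: [1.5, 0.9, -6.4]
opening: 0.0559
finger_force: 40.0
time: 67.57
position: [0.602, -0.1604, 0.1594]
tcp_rot: [-3.14, 0.003, 0.13]
wrist_force: [-1.4, 0.4, -6.2]
opening: 0.0559
finger_force: 40.0
(array([  2.1,  -0.4, 111.4]), np.float64(-0.2))
```

```bash
python3 -m inch '{"slide":[[2,0,35],[0,0,35],[0,0,28],[0,0,7],[0,0,3],[0,0,1.5],[0,0,0],[0,0,0]],"yaw":[0,0,0,0,0,0,0,0]}';  python3 -m inch '{"slide":[[0,0,1.5],[0,0,1],[0,0,0]],"yaw":[0,0,0]}';python3 -m inch '{"slide":[[0,0,0],[0,0,0],[0,0,0],[0,0,-10],[0,0,-30],[0,0,-35],[0,0,-35],[0,0,-35]],"yaw":[0,0,0,0,0,0,0,0]}' -0.6; python3 -m inch '{"slide":[[-35,0,-10],[-35,0,-10],[-35,0,-10],[-35,0,-10],[0,0,0],[0,0,0]],"yaw":[0,0,0,0,0,0]}'
python3 - <<'E'
from h import *
w=cam("wrist");t=cam("top")
a=np.radians(6.1);R=np.array([[np.cos(a),-np.sin(a)],[np.sin(a),np.cos(a)]])
for g in((.6041,-.1597),(.6135,-.2472),(.6228,-.3347)):
    for c in (t,w):
        x,y,_=post(c,g,.074,.05);print("  tray",R.T@(np.array([x,y])-[.6135,-.2472]))
b=cv2.resize(t["image"][85:325,60:470],None,fx=1.9,fy=1.9,interpolation=cv2.INTER_CUBIC)
cv2.imwrite("pics/end.png",b[:,:,::-1])
E
```

```text
time: 68.23
position: [0.607, -0.1607, 0.0535]
tcp_rot: [3.141, -0.003, 0.131]
wrist_force: [0.7, -0.4, -6.6]
opening: 0.0559
finger_force: 40.0
time: 68.48
position: [0.6058, -0.1607, 0.0494]
tcp_rot: [3.141, -0.001, 0.131]
wrist_force: [-0.5, 0.0, -7.0]
opening: 0.0559
finger_force: 40.0
time: 69.15
position: [0.6056, -0.1605, 0.1968]
tcp_rot: [3.141, -0.001, 0.131]
wrist_force: [0.9, -0.5, -0.7]
opening: 0.0704
finger_force: 0.0
time: 69.65
position: [0.4661, -0.1797, 0.2357]
tcp_rot: [3.14, -0.002, 0.129]
wrist_force: [1.2, 0.5, 0.4]
opening: 0.0706
finger_force: 0.0
post 0.6065 -0.162 size 56.2 55.7 ang 7.8 n 283 topz 0.0744 red []
  tray [0.00206889 0.08544176]
post 0.5957 -0.1635 size 36.7 56.2 ang 7.6 n 3959 topz 0.073 red []
  tray [-0.00882239  0.0851234 ]
post 0.6153 -0.2493 size 56.6 57.8 ang 7.6 n 282 topz 0.0747 red []
  tray [ 0.00152415 -0.00222844]
post 0.6056 -0.2505 size 39.6 56.8 ang 7.6 n 4283 topz 0.073 red []
  tray [-0.00817291 -0.00245876]
post 0.6248 -0.3359 size 56.2 58.0 ang 6.5 n 282 topz 0.0741 red []
  tray [ 0.00181642 -0.08938232]
post 0.6165 -0.3376 size 41.7 57.8 ang 6.9 n 4521 topz 0.0729 red [(67, 15), (82, 57), (97, 27)]
  tray [-0.00665963 -0.09018428]
```

View pics/end.png

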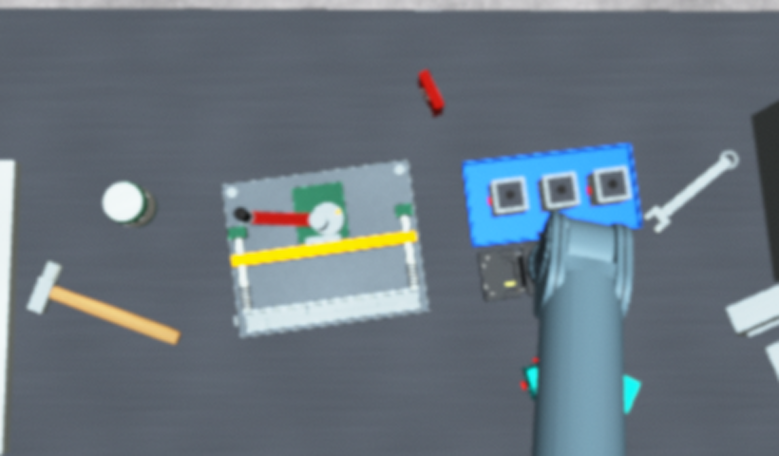

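The final picture shows three posts in the tray at (510,195), (560,190) and (612,184). The press is open with its lever left at (243,214), the tools have not moved, and the robot touches nothing, so I'm handing the job in.

```bash
python3 -c "
from cell import *
print(close_job())"
```

```text
the job is handed in; nothing more can be done
None
```

The job is handed in (no verdict returned): all three posts had both buffers pressed home in two press passes and stand upright in the blue tray, and the press is open with its lever swung right back.

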